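Clamp temple blanks in the setting press and start its timer

ROBOT

A 6-joint arm with a two-finger parallel gripper is mounted at the origin on the work surface. World frame = base frame: x ahead of the robot, y to its left, z up, the work surface at z = 0. Lengths are in m, angles in rad, forces in N, time in s.
With the tool pointing down it reaches from about 0.325 to 0.925 m from the base axis. Payload 3.1 kg.
Tool frame: the origin (TCP) lies at the very end of the fingers, on their centre line; the grasp point (between the pads) lies 19 mm behind it; z points along the fingers, y is the line along which they close (so a half turn about z gives the same grasp; the last joint's range is limited). The gripper opens to 85 mm and grips with 20 to 120 N. Pads are 22 mm wide; open, the fingers measure 114 mm over their backs; the gripper's body (76 mm by 85 mm) begins 54 mm behind the grasp point. The pads swing forward as they close: fully open they stand 13 mm farther back than shut.
Start: joints at [-1.405, 0.217, 1.613, -0, 1.311, -0.112], TCP at [0.171, -0.601, 0.231] pointing down, gripper open.
Joint ranges: [-2.75, 2.75], [-0.78, 2.1], [0.31, 2.55], [-1.13, 4.27], [0.13, 2.63], [-2.58, 2.58]. Speed limits (rad/s): [2.79, 2.79, 3.14, 3.14, 3.14, 3.14].

INTERFACE

Orientations are given as a unit quaternion [w, x, y, z].
In Python, from workcell import bot gives the robot as it stands.
- The arm moves only by the shell command python3 -m handwheel 'ROWS' [OPENING] [FORCE]. ROWS is JSON, a list of rows, each an object with "delta_pos": the shift along the tool's x, y, z in cm, a list of three; "rot": the turn, a rotation vector about the tool's x, y, z in rad, a list of three. In form: [{"delta_pos": [dx, dy, dz], "rot": [rx, ry, rz]}, ...]. A call has 1 to 5 rows; each row is the pose to reach, as a shift and turn from the pose commanded when the call began, along the tool's axes at that moment; what a row does not reach only later rows make up. A row lasts 1/8 s, in which the tool goes at most 62.5 mm and 10.7 degrees, less where a joint would pass 70% of its speed; a pose out of reach is approached as far as the arm can. A call with a gripper value outside its range is refused whole. OPENING is the closure, from -1 (fully open) to 1 (shut), so that 0 is half open, set as the call begins (- or left out, the last holds). The fingers move at their own pace and stop on an object; FORCE is the grip in N (left out, the last holds). Time passes only in rows, so rows that repeat a pose let the fingers close. It gives the time, the measured TCP pose, the force, the opening and the grip force at its end, in the units of the state.
- bot.get_obs(): the state, without advancing time (a new reading comes with each control period).
- bot.read_camera(name): name is "scene" or "top"; returns the picture (400x640x3 uint8, red, green, blue); there is no depth.
- bot.calibration(name): a dict with "camera_matrix" (3x3 intrinsics, pixels), "k1" (the pictures are not rectified: a ray, as slopes to the right and down, at radius r is drawn at 1 + k1 r^2 times it, then the intrinsics apply), "xyz" and "attitude" of the camera in the world. Camera axes: x right, y down, z forward; pixel columns grow to the right and rows downward; lengths in m; the calibration is good to about 2 mm. A picture is of the moment at which its call begins. calibration takes no time and is no camera call.
- bot.job_done(): hands the job in; it is judged then, once.
The state is a dict: "t": time; "qpos": joint angles; "dq": joint speeds; "tau": joint torques, N m; "tool_pos": TCP position; "eef_rot": TCP orientation; "contact_force": force on the tool from outside, world axes, zero at the start; "ft_torque": the same for the moment, N m; "width": finger opening in m; "finger_force": force on a finger pad.
Only numpy, scipy, OpenCV 4.12 (cv2) and the standard library are available. Lean on these libraries where they do the work, as an engineer would, in place of code of your own. Each camera call takes 0.05 s, during which the arm holds its last target. There are 200 camera calls.

TASK

Lay every temple blank from the mat flat on the bed of the setting press, inside its lip, then shut the lid fully and tighten the four red knobs crosswise in two passes so that the platen bears evenly: each about half way first, always going on to the diagonally opposite knob, then in the same crosswise way each to its stop. When all are tight, set the timer by pressing red (clear), yellow (long programme) and green (start) in that order, one key at a time; do not press blue, and leave the mug, the tools and the nylon block where they are.

Things in the scene. Friction and masses are not known exactly. Their poses are not given: they have to be found in the camera images.
- temple_a: tortoiseshell brown temple blank (the straight side arm of a spectacle frame): flat bar along its own x, 140 long, 8 thick; 12 wide over the middle 80 mm, 17 wide at the square hinge end (-x), 16 wide at the round tip (+x). 30 g. Lies at the start on a brown mat 4 thick. Origin: centre of its underside, z up. There are two to four temples; absent ones read None.
- temple_b: amber temple blank (the straight side arm of a spectacle frame): flat bar along its own x, 140 long, 8 thick; 12 wide over the middle 80 mm, 17 wide at the square hinge end (-x), 16 wide at the round tip (+x). 30 g. Lies at the start on a brown mat 4 thick. Origin: centre of its underside, z up. There are two to four temples; absent ones read None.
- temple_c: black temple blank (the straight side arm of a spectacle frame): flat bar along its own x, 140 long, 8 thick; 12 wide over the middle 80 mm, 17 wide at the square hinge end (-x), 16 wide at the round tip (+x). 30 g. Lies at the start on a brown mat 4 thick. Origin: centre of its underside, z up. There are two to four temples; absent ones read None.
- temple_d: smoke blue temple blank (the straight side arm of a spectacle frame): flat bar along its own x, 140 long, 8 thick; 12 wide over the middle 80 mm, 17 wide at the square hinge end (-x), 16 wide at the round tip (+x). 30 g. Lies at the start on a brown mat 4 thick. Origin: centre of its underside, z up. There are two to four temples; absent ones read None.
- press: setting press, fixed. Origin: bed centre at bench level, z up. Green base 236 (x) by 225 (y -100 to +125). Flat bed, top 45 above the bench, 160 x 160 inside a steel lip 7 high, 6 thick; temples fit along x or y, up to four side by side 40 apart. Brass bosses, radius 10, 13 above the bed at x +-98, y +-75. Lid hinge axis: along x at y +115, z 64.
- lid (a joint): lid (aluminium plate 236 x 200 x 12, rubber pad below), rad: 0 = fully down, 1.57 = upright, 1.9 = open stop; starts at 1.65 to 1.85, swings down toward the press's -y side. A friction hinge (1.3 N m) holds it at any angle; up to 10 N at the handle moves it. Down, its pad is 9 above the bed, 1 clear of a flat temple, and its top 70 above the bench.
- lid_handle (a point): middle of the lid's black bow handle, a round bar 12 thick and 120 long parallel to the press's x axis, 260 from the hinge axis, with a gap of 39 between bar and lid edge. With the lid down it is at y = -145, z = 64 in the press frame. The point turns with the lid.
- knob1 (a joint): turn of the red bar knob 1 (corner -x, +y of the lid; its diagonal partner is knob 3), rad: 0 = fully loose, about 1.3 = half way, 2.6 = tight, at its hard stop. Starts at 0 to 0.3. Grows as the knob is turned clockwise seen from above. Stiff (0.1 N m); stays where it is left.
- knob1_grip (a point): grip point of knob 1, on its axis, 6 below its top. The bar, along the point's x, is 58 long, 14 wide, 26 high, on a steel hub of radius 14, 12 high. Lid down: at x -98, y +75, z 102 in the press frame, point z up; at joint 0 the bar lies along the press's x, the white dash on its top toward -x.
- knob2 (a joint): turn of the red bar knob 2 (corner +x, +y of the lid; its diagonal partner is knob 4), rad: 0 = fully loose, about 1.3 = half way, 2.6 = tight, at its hard stop. Starts at 0 to 0.3. Grows as the knob is turned clockwise seen from above. Stiff (0.1 N m); stays where it is left.
- knob2_grip (a point): grip point of knob 2, on its axis, 6 below its top. The bar, along the point's x, is 58 long, 14 wide, 26 high, on a steel hub of radius 14, 12 high. Lid down: at x +98, y +75, z 102 in the press frame, point z up; at joint 0 the bar lies along the press's x, the white dash on its top toward -x.
- knob3 (a joint): turn of the red bar knob 3 (corner +x, -y of the lid; its diagonal partner is knob 1), rad: 0 = fully loose, about 1.3 = half way, 2.6 = tight, at its hard stop. Starts at 0 to 0.3. Grows as the knob is turned clockwise seen from above. Stiff (0.1 N m); stays where it is left.
- knob3_grip (a point): grip point of knob 3, on its axis, 6 below its top. The bar, along the point's x, is 58 long, 14 wide, 26 high, on a steel hub of radius 14, 12 high. Lid down: at x +98, y -75, z 102 in the press frame, point z up; at joint 0 the bar lies along the press's x, the white dash on its top toward -x.
- knob4 (a joint): turn of the red bar knob 4 (corner -x, -y of the lid; its diagonal partner is knob 2), rad: 0 = fully loose, about 1.3 = half way, 2.6 = tight, at its hard stop. Starts at 0 to 0.3. Grows as the knob is turned clockwise seen from above. Stiff (0.1 N m); stays where it is left.
- knob4_grip (a point): grip point of knob 4, on its axis, 6 below its top. The bar, along the point's x, is 58 long, 14 wide, 26 high, on a steel hub of radius 14, 12 high. Lid down: at x -98, y -75, z 102 in the press frame, point z up; at joint 0 the bar lies along the press's x, the white dash on its top toward -x.
- key_clear (a joint): red (clear) spring key, the near left one of the four on the bench timer seen from the robot: travel in m, 0 = up, 0.006 = fully down; needs 1.5 N to start and 5 N fully down, counts as pressed at 0.004, springs back by itself.
- key_long (a joint): yellow (long programme) spring key, the far right one of the four on the bench timer seen from the robot: travel in m, 0 = up, 0.006 = fully down; needs 1.5 N to start and 5 N fully down, counts as pressed at 0.004, springs back by itself.
- key_start (a joint): green (start) spring key, the near right one of the four on the bench timer seen from the robot: travel in m, 0 = up, 0.006 = fully down; needs 1.5 N to start and 5 N fully down, counts as pressed at 0.004, springs back by itself.
- key_short (a joint): blue (short programme) spring key, the far left one of the four on the bench timer seen from the robot: travel in m, 0 = up, 0.006 = fully down; needs 1.5 N to start and 5 N fully down, counts as pressed at 0.004, springs back by itself.
- timer: bench timer, fixed grey box 150 (x) x 125 (y) x 40 high, display at its far end (+x). Origin: centre of its underside, z up. Four round keys, flat tops 28 across, 58 above the bench at rest, in black rings of radius 22, tops 52 above the bench. Key centres (x, y) in its frame: red -37, +25; green -37, -25; blue +13, +25; yellow +13, -25.
- mug: bystander, to be left alone: black lidded travel mug, 160 high, 88 across, handle beside it. Origin: centre of its underside (of the pivot or shank for a tool).
- screwdriver: bystander, to be left alone: screwdriver with a wooden handle, 150 long, lying down. Origin: centre of its underside (of the pivot or shank for a tool).
- pliers: bystander, to be left alone: steel pliers, 170 long, lying down. Origin: centre of its underside (of the pivot or shank for a tool).
- nylon_block: bystander, to be left alone: off-white nylon block, 100 x 70 x 30, with two dark holes. Origin: centre of its underside (of the pivot or shank for a tool).
Not all that is in view belongs to the job. Leave any pink look-alike of the timer alone. Several things look just like the temple_c: the one meant starts farthest from the robot's base.

How it is judged:
By the outcome, as a careful person would: the job done as asked, in the order asked, and still so for the second after the job is handed in, with the robot touching nothing.
Of temple_a, temple_b, temple_c, temple_d only 2 to 4 are there at a start; the rules pass over those that are not, and their reading is None.
At some moment in a run one of temple_a, temple_b, temple_c, temple_d may be knocked a few centimetres aside while the robot is not near it.
Once in a run the grip may slacken for a moment while it holds something.
It also fails if it takes over 210 s, if anything falls off the work surface, if the arm or the gripper's body presses on something with over 40 N, if the wrist force passes 120 N, or if a joint passes its speed limit or range.

## Working session

There is one attempt and no reset: what is moved stays moved. The work goes in short steps, Python scripts to look and compute and a shell command to move; the robot and the scene stay as the last step left them, time stands still between calls to the robot, and variables do not carry over. Pictures are saved under pics/ and viewed, at most 14 in all, crops included, and the job is handed in when it is done.

```bash
ls; mkdir -p pics
python3 - <<'E'
from workcell import bot
import cv2,json
print(bot.get_obs())
for n in("scene","top"):
    cv2.imwrite(f"pics/{n}0.png",bot.read_camera(n)[:,:,::-1]); print(n,bot.calibration(n))
E
```

```text
pics
{'t': 0.0, 'qpos': array([-1.40520597e+00,  2.17759685e-01,  1.61493811e+00,  1.39516721e-05,
        1.31128884e+00, -1.12219186e-01]), 'dq': array([-1.03322776e-03, -3.40573400e-05,  1.32296008e-03, -2.49439468e-03,
        5.87589027e-04,  1.62948226e-04]), 'tau': array([-3.59589376e-04, -3.96851921e+01, -3.03851867e+01, -7.02469515e-05,
        9.90812463e-03,  1.13590449e-06]), 'tool_pos': array([ 0.17128473, -0.60022369,  0.22996276]), 'eef_rot': array([-1.19674666e-03,  9.90367773e-01,  1.38456639e-01, -2.52009556e-05]), 'contact_force': array([ 0.28700331,  0.15826302, -0.01192532]), 'ft_torque': array([ 0.02184592,  0.01969039, -0.06798096]), 'finger_force': 0.0, 'width': 0.0855096194719053}
scene {'camera_matrix': array([[518.86763994,   0.        , 319.11045747],
       [  0.        , 518.86763994, 202.68624078],
       [  0.        ,   0.        ,   1.        ]]), 'k1': 0.047822423301369946, 'xyz': array([ 1.14231484, -0.6516514 ,  1.22195472]), 'attitude': array([-0.30836161,  0.87178464,  0.36132523, -0.11978626])}
top {'camera_matrix': array([[472.4878321 ,   0.        , 309.43756191],
       [  0.        , 472.4878321 , 202.97931875],
       [  0.        ,   0.        ,   1.        ]]), 'k1': -0.021948716816025948, 'xyz': array([0.33827913, 0.0091885 , 1.43070105]), 'attitude': array([-0.05213965,  0.705462  , -0.70489596,  0.052216  ])}
```

View pics/scene0.png

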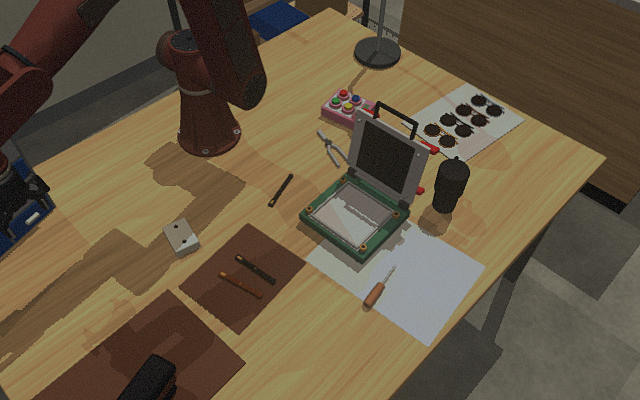

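View pics/top0.png

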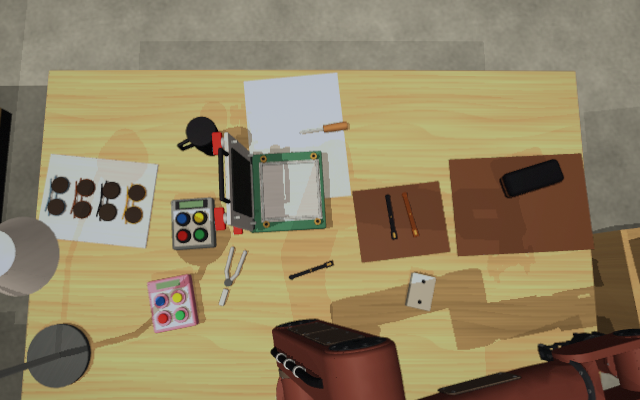

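```bash
cat > h.py <<'E'
import numpy as np,cv2
from workcell import bot
from scipy.spatial.transform import Rotation as R
def rot(q): return R.from_quat([q[1],q[2],q[3],q[0]])
C={n:bot.calibration(n) for n in("scene","top")}
def ray(n,uv):
    c=C[n];uv=np.atleast_2d(np.float64(uv))
    d=cv2.undistortPoints(uv.reshape(-1,1,2),c["camera_matrix"],np.array([c["k1"],0,0,0,0.])).reshape(-1,2)
    return rot(c["attitude"]).apply(np.c_[d,np.ones(len(d))])
def plane(n,uv,z):
    d=ray(n,uv);o=C[n]["xyz"];return o+d*((z-o[2])/d[:,2])[:,None]
def proj(n,p):
    c=C[n];q=rot(c["attitude"]).inv().apply(np.atleast_2d(p)-c["xyz"])
    s=q[:,:2]/q[:,2:];s=s*(1+c["k1"]*(s**2).sum(1,keepdims=True))
    return s*c["camera_matrix"][0,0]+c["camera_matrix"][:2,2]
def tri(u1,u2):
    a,b=C["scene"]["xyz"],C["top"]["xyz"];d,e=ray("scene",u1)[0],ray("top",u2)[0]
    s=np.linalg.lstsq(np.c_[d,-e],b-a,rcond=None)[0];p,q=a+s[0]*d,b+s[1]*e
    return (p+q)/2,np.linalg.norm(p-q)
def crop(n,x,y,w,h,f,name):
    im=bot.read_camera(n)[y:y+h,x:x+w,::-1];cv2.imwrite(name,cv2.resize(im,None,fx=f,fy=f,interpolation=cv2.INTER_CUBIC))
def rect(n,mask,z):
    """largest blob of a mask -> centre, long-axis yaw, sizes on the plane z"""
    cs,_=cv2.findContours(mask.astype(np.uint8),cv2.RETR_EXTERNAL,cv2.CHAIN_APPROX_NONE)
    c=max(cs,key=cv2.contourArea).reshape(-1,2);P=plane(n,c,z)[:,:2]
    ys,xs=np.nonzero(mask);
    (cx,cy),(w,h),a=cv2.minAreaRect((P*1000).astype(np.float32))
    if w<h:w,h,a=h,w,a+90
    return np.array([cx,cy])/1000,(a+90)%180-90,(w,h),c.mean(0)
def to(p,yaw):
    """cm shift and turn in tool axes to TCP p pointing down, tool x at world yaw (deg), from the measured pose"""
    o=bot.get_obs();r=rot(o["eef_rot"]);g=R.from_euler('z',yaw,degrees=True)*R.from_euler('x',180,degrees=True)
    print("cm",np.round(100*r.inv().apply(np.array(p)-o["tool_pos"]),2),"rot",np.round((r.inv()*g).as_rotvec(),3))
E
python3 - <<'E'
from h import *
im=bot.read_camera("top");hsv=cv2.cvtColor(im,cv2.COLOR_RGB2HSV);H,S,V=[hsv[...,i].astype(int) for i in range(3)]
def win(m,x0,y0,x1,y1):
    o=np.zeros_like(m);o[y0:y1,x0:x1]=m[y0:y1,x0:x1];return o
print("mat pix",hsv[200,370],"black",hsv[215,391],"amber",hsv[215,410])
print("black",rect("top",win(V<45,375,185,401,245),.012))
print("amber",rect("top",win((S>190)&(V>100)&(H<20),401,185,425,245),.012))
print("dec",rect("top",win(V<60,285,255,340,285),.008))
m=win((H>55)&(H<95)&(S>80),240,140,335,240)
print("green",rect("top",m,.04))
print("boss",plane("top",[(264,158),(314,155),(318,222),(262,226)],.058))
tm=win((S<60)&(V>60),165,190,220,255)
for nm,c in dict(red=(H<8)|(H>172),green=(H>50)&(H<80),blue=(H>95)&(H<125),yel=(H>22)&(H<35)).items():
    print(nm,rect("top",win(c&(S>120)&(V>60),172,208,214,248),.058))
crop("top",225,130,220,150,3.6,"pics/c1.png")
E
```

```text
mat pix [ 10 146 101] black [ 14 107  50] amber [ 12 198 117]
black (array([ 0.51383618, -0.23525415]), 7.376474380493164, (122.49102020263672, 13.800612449645996), array([390.1744186 , 214.87209302]))
amber (array([ 0.51571503, -0.29625558]), 13.066875457763672, (135.09512329101562, 14.861997604370117), array([410.13186813, 214.71428571]))
dec (array([0.33681381, 0.03976266]), -70.13708305358887, (63.006317138671875, 9.335586547851562), array([299.        , 273.88095238]))
green (array([0.58164191, 0.07546924]), 3.424372673034668, (233.79965209960938, 214.2403564453125), array([288.83595506, 200.19101124]))
boss [[ 0.67796802  0.14466027  0.058     ]
 [ 0.68724566 -0.00437439  0.058     ]
 [ 0.48640668 -0.01592473  0.058     ]
 [ 0.47453614  0.14743563  0.058     ]]
red (array([0.44649951, 0.38018161]), -89.9121561050415, (29.3255558013916, 26.23749351501465), array([181.88888889, 235.33333333]))
green (array([0.44953928, 0.33065601]), 1.9083538055419922, (26.535018920898438, 23.357181549072266), array([199.12, 234.24]))
blue (array([0.49642151, 0.38365256]), 2.228818893432617, (26.86378288269043, 26.434377670288086), array([181.46153846, 218.15384615]))
yel (array([0.50080307, 0.33389917]), 45.96354675292969, (27.540225982666016, 26.59478759765625), array([198.53846154, 216.92307692]))
```

View pics/c1.png

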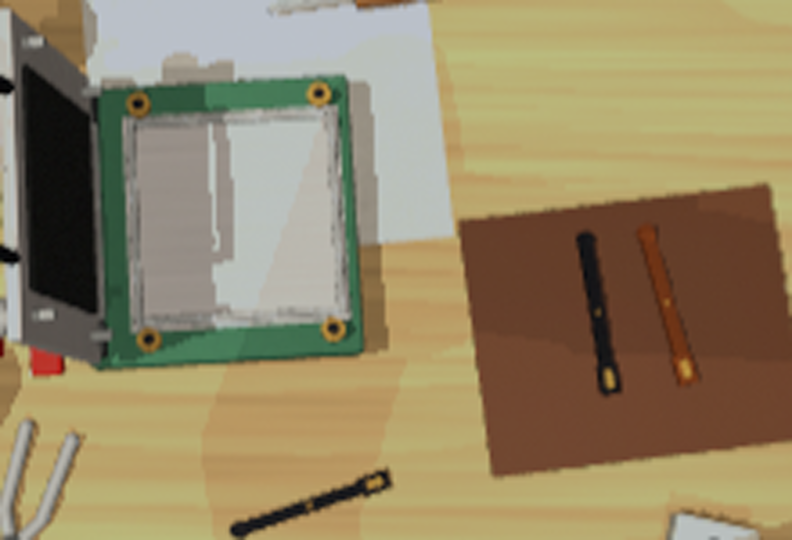

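Black bars: (390,215) on the mat (about 0.57 m from the base) and (311,270) near the base (0.35 m). The far one is meant, and the crop shows it is a proper blank with its hinge end toward the robot. The amber blank is at (410,215), there are no brown or blue ones, and the real timer is the grey one at (193,222), not the pink one at (173,303).

Run:
```python
from h import *
im=bot.read_camera("top");hsv=cv2.cvtColor(im,cv2.COLOR_RGB2HSV).astype(int);H,S,V=[hsv[...,i] for i in range(3)]
B=[]
for (u,v) in [(263,159),(313,156),(318,221),(266,224)]:
    w=np.s_[v-5:v+6,u-5:u+6];m=(H[w]>8)&(H[w]<30)&(S[w]>100);ys,xs=np.nonzero(m);p=(xs.min()+xs.max())/2+u-5,(ys.min()+ys.max())/2+v-5
    B.append(p)
W=plane("top",B,.058)[:,:2];print(B,W)
L=np.array([[.098,.075],[.098,-.075],[-.098,-.075],[-.098,.075]])
c=W.mean(0);M=(W-c);yaw=np.arctan2((L[:,0]*M[:,1]-L[:,1]*M[:,0]).sum(),(L*M).sum());
Rm=np.array([[np.cos(yaw),-np.sin(yaw)],[np.sin(yaw),np.cos(yaw)]])
print("press",c,np.degrees(yaw),"res mm",1000*(M-L@Rm.T))
f=lambda u,v:((u+.5)/3.6-.5+225,(v+.5)/3.6-.5+130)
for a,b in [((586,231),(611,395)),((647,225),(687,385))]:
    P=plane("top",[f(*a),f(*b)],.012);d=P[0]-P[1];print(P.mean(0),np.linalg.norm(d),np.degrees(np.arctan2(d[1],d[0])))
to([.5138,-.2365,.10],8)
```

```text
[(np.float64(263.0), np.float64(158.5)), (np.float64(313.0), np.float64(156.0)), (np.float64(317.0), np.float64(221.0)), (np.float64(266.0), np.float64(224.0))] [[ 0.67643806  0.14761817]
 [ 0.68418057 -0.00139029]
 [ 0.48933998 -0.01300931]
 [ 0.48040737  0.13584675]]
press [0.5825915  0.06726633] 3.343422352653436 res mm [[ 0.38741776 -0.23592477]
 [-0.61816845  0.50030608]
 [ 0.20763354  0.31212355]
 [ 0.02311715 -0.57650486]]
[ 0.50846423 -0.23724186  0.012     ] 0.13984872904143816 7.251747477000171
[ 0.51524604 -0.29507252  0.012     ] 0.1387674889311369 12.318226087473919
cm [ 42.91 -25.61  13.1 ] rot [-0.001 -0.     0.138]
```

```bash
python3 -m handwheel '[{"delta_pos":[5,-3,1.5],"rot":[0,0,0]},{"delta_pos":[10,-6,3],"rot":[0,0,0]},{"delta_pos":[15,-9,4.5],"rot":[0,0,0]},{"delta_pos":[20,-12,6],"rot":[0,0,0]},{"delta_pos":[25,-15,8],"rot":[0,0,0]}]' 0 40 && python3 -m handwheel '[{"delta_pos":[5,-3,1.5],"rot":[0,0,0.05]},{"delta_pos":[10,-6,3],"rot":[0,0,0.1]},{"delta_pos":[14.5,-9,4.5],"rot":[0,0,0.15]},{"delta_pos":[17.45,-10.66,5],"rot":[0,0,0.15]},{"delta_pos":[17.45,-10.66,5],"rot":[0,0,0.15]}]'; python3 -c "
from h import *
to([.509,-.237,.006],7.3);o=bot.get_obs();print(o['width'],o['qpos'])"
```

```text
t: 0.88
tool_pos: [0.3721, -0.3872, 0.1515]
eef_rot: [0.001, 0.99, 0.138, 0.001]
contact_force: [1.1, -0.2, 0.0]
width: 0.043
finger_force: 0.0
t: 1.5
tool_pos: [0.5102, -0.2357, 0.1006]
eef_rot: [-0.0, 0.998, 0.066, -0.0]
contact_force: [-0.4, -0.6, 1.1]
width: 0.0425
finger_force: 0.0
cm [-0.12  0.12  9.46] rot [-0.001  0.001  0.004]
0.042543937832083545 [-5.57883756e-01  2.33729270e-01  1.85939505e+00  2.89588730e-04
  1.04967878e+00  8.80975622e-01]
```

```bash
python3 -m handwheel '[{"delta_pos":[-0.1,0.1,5],"rot":[0,0,0]},{"delta_pos":[-0.1,0.1,8],"rot":[0,0,0]},{"delta_pos":[-0.1,0.1,9.4],"rot":[0,0,0]},{"delta_pos":[-0.1,0.1,9.4],"rot":[0,0,0]}]' && python3 -m handwheel '[{"delta_pos":[0,0,0],"rot":[0,0,0]},{"delta_pos":[0,0,0],"rot":[0,0,0]},{"delta_pos":[0,0,0],"rot":[0,0,0]},{"delta_pos":[0,0,0],"rot":[0,0,0]}]' 1 40 && python3 -m handwheel '[{"delta_pos":[0,0,-2],"rot":[0,0,0]},{"delta_pos":[0,0,-7],"rot":[0,0,0]},{"delta_pos":[0,0,-12],"rot":[0,0,0]},{"delta_pos":[0,0,-12],"rot":[0,0,0]}]'; python3 -c "
from h import *
crop('scene',170,130,270,200,2.9,'pics/c2.png')
p=np.array([.5826,.0673]);r=np.radians(3.34);t=p+np.array([[np.cos(r),-np.sin(r)],[np.sin(r),np.cos(r)]])@[0,.03];print(t);to([t[0],t[1],.13],3.34)"
```

```text
t: 2.0
tool_pos: [0.5075, -0.2393, 0.0067]
eef_rot: [-0.0, 0.998, 0.063, -0.001]
contact_force: [-0.1, -0.2, 0.4]
width: 0.0429
finger_force: 0.0
t: 2.5
tool_pos: [0.5099, -0.2401, 0.0092]
eef_rot: [0.001, 0.998, 0.064, 0.001]
contact_force: [-1.3, 0.0, 5.7]
width: 0.0101
finger_force: 39.5
t: 3.0
tool_pos: [0.5123, -0.2412, 0.134]
eef_rot: [0.004, 0.998, 0.064, 0.005]
contact_force: [0.1, -0.9, 0.0]
width: 0.0101
finger_force: 39.1
[0.58085217 0.09724904]
cm [ 1.130e+01 -3.255e+01  2.000e-02] rot [ 0.004 -0.005  0.07 ]
```

View pics/c2.png

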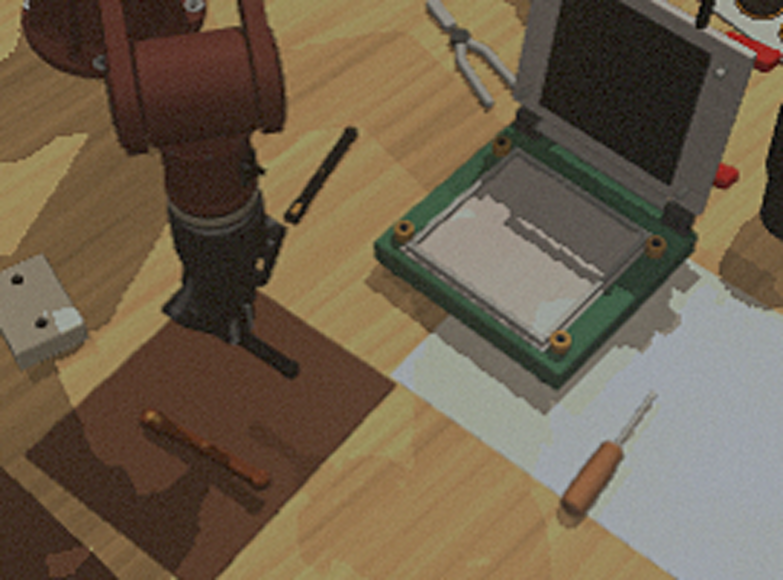

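```bash
python3 -m handwheel '[{"delta_pos":[1.8,-5,0],"rot":[0,0,0]},{"delta_pos":[3.6,-10.5,0],"rot":[0,0,0]},{"delta_pos":[5.5,-16,0],"rot":[0,0,0]},{"delta_pos":[7.4,-21.5,0],"rot":[0,0,0]},{"delta_pos":[9.3,-27,0],"rot":[0,0,0]}]' && python3 -m handwheel '[{"delta_pos":[1.5,-4,0],"rot":[0,0,0.07]},{"delta_pos":[2,-5.5,0],"rot":[0,0,0.07]},{"delta_pos":[2,-5.5,0],"rot":[0,0,0.07]},{"delta_pos":[2,-5.5,0],"rot":[0,0,0.07]}]'; python3 -c "
from h import *
to([.5808,.0972,.05],3.34);print(bot.get_obs()['width'])
im=bot.read_camera('top')[:,:,::-1];cv2.imwrite('pics/t.png',im)
hsv=cv2.cvtColor(im,cv2.COLOR_BGR2HSV).astype(int);H,S,V=[hsv[...,i] for i in range(3)]
m=(S>190)&(V>90)&(H<20);m[:185]=0;m[250:]=0;m[:,:355]=0;m[:,445:]=0
print('amber',rect('top',m,.012))
v=(V<40);v[:140]=0;v[240:]=0;v[:,:240]=0;v[:,330:]=0"
```

```text
t: 3.68
tool_pos: [0.5647, 0.0426, 0.1255]
eef_rot: [-0.0, 0.998, 0.064, -0.002]
contact_force: [0.4, -0.5, 0.1]
width: 0.0101
finger_force: 39.1
t: 4.18
tool_pos: [0.5783, 0.0964, 0.1266]
eef_rot: [0.0, 1.0, 0.029, -0.001]
contact_force: [-0.0, -0.1, -0.2]
width: 0.0099
finger_force: 39.1
cm [ 0.26 -0.07  7.66] rot [ 0.001  0.002 -0.001]
0.009889742506359225
amber (array([ 0.51527893, -0.29414969]), 14.580587387084961, (135.10023498535156, 15.447162628173828), array([410.2815534 , 216.38834951]))
```

```bash
python3 -m handwheel '[{"delta_pos":[0.2,-0.1,3],"rot":[0,0,0]},{"delta_pos":[0.2,-0.1,6],"rot":[0,0,0]},{"delta_pos":[0.2,-0.1,7],"rot":[0,0,0]},{"delta_pos":[0.2,-0.1,7.5],"rot":[0,0,0]},{"delta_pos":[0.2,-0.1,7.7],"rot":[0,0,0]}]'; python3 -c "
from h import *
crop('scene',270,150,170,120,4.6,'pics/c3.png')"
```

```text
t: 4.85
tool_pos: [0.5818, 0.0986, 0.0511]
eef_rot: [-0.0, 1.0, 0.029, 0.001]
contact_force: [0.3, -0.1, -0.0]
width: 0.01
finger_force: 39.1
```

View pics/c3.png

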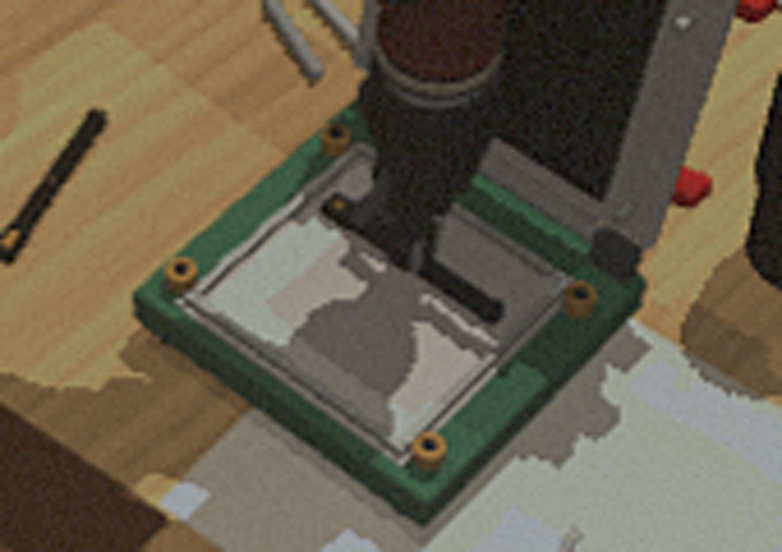

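The blank hangs level inside the lip. I'll ease it down to contact.

```bash
python3 -m handwheel '[{"delta_pos":[0,0,0.1],"rot":[0,0,0]},{"delta_pos":[0,0,0.2],"rot":[0,0,0]},{"delta_pos":[0,0,0.2],"rot":[0,0,0]}]'; python3 -m handwheel '[{"delta_pos":[0,0,0.1],"rot":[0,0,0]},{"delta_pos":[0,0,0.1],"rot":[0,0,0]}]';python3 -m handwheel '[{"delta_pos":[0,0,0.1],"rot":[0,0,0]},{"delta_pos":[0,0,0.1],"rot":[0,0,0]}]'
```

```text
t: 5.28
tool_pos: [0.5819, 0.0989, 0.0502]
eef_rot: [0.0, 1.0, 0.029, 0.001]
contact_force: [-2.7, -0.6, 6.2]
width: 0.0099
finger_force: 39.9
t: 5.52
tool_pos: [0.582, 0.0989, 0.0502]
eef_rot: [0.0, 1.0, 0.029, 0.001]
contact_force: [-3.7, -0.9, 11.2]
width: 0.0098
finger_force: 40.5
t: 5.78
tool_pos: [0.582, 0.099, 0.0501]
eef_rot: [0.0, 1.0, 0.029, 0.0]
contact_force: [-5.9, -0.4, 14.8]
width: 0.01
finger_force: 41.1
```

```bash
python3 -m handwheel '[{"delta_pos":[0,0,-0.3],"rot":[0,0,0]},{"delta_pos":[0,0,-0.3],"rot":[0,0,0]}]' && python3 -m handwheel '[{"delta_pos":[0,0,0],"rot":[0,0,0]},{"delta_pos":[0,0,0],"rot":[0,0,0]},{"delta_pos":[0,0,-5],"rot":[0,0,0]},{"delta_pos":[0,0,-8],"rot":[0,0,0]}]' 0.3 && python3 -m handwheel '[{"delta_pos":[-1,6,0],"rot":[0,0,0]},{"delta_pos":[-2,12,0],"rot":[0,0,0]},{"delta_pos":[-3,18,0],"rot":[0,0,0]},{"delta_pos":[-4,24,0],"rot":[0,0,0]},{"delta_pos":[-5,30,0],"rot":[0,0,0]}]' 0 && python3 -m handwheel '[{"delta_pos":[-2,5,1],"rot":[0,0,-0.08]},{"delta_pos":[-4,8.6,3],"rot":[0,0,-0.16]},{"delta_pos":[-4,8.6,3],"rot":[0,0,-0.16]},{"delta_pos":[-4,8.6,3],"rot":[0,0,-0.16]}]'; python3 -c "
from h import *
to([.515,-.295,.006],12.6)
crop('top',230,130,220,150,3.6,'pics/c4.png')"
```

```text
t: 6.02
tool_pos: [0.5818, 0.099, 0.0502]
eef_rot: [-0.0, 1.0, 0.029, 0.001]
contact_force: [-0.7, 0.2, 6.0]
width: 0.0094
finger_force: 39.7
t: 6.52
tool_pos: [0.5815, 0.0989, 0.1306]
eef_rot: [-0.0, 1.0, 0.029, 0.001]
contact_force: [0.3, -0.0, -0.9]
width: 0.0298
finger_force: 0.0
t: 7.15
tool_pos: [0.5477, -0.2053, 0.1289]
eef_rot: [-0.0, 1.0, 0.029, -0.0]
contact_force: [1.1, -0.7, 0.7]
width: 0.0425
finger_force: 0.0
t: 7.65
tool_pos: [0.5134, -0.2912, 0.099]
eef_rot: [-0.0, 0.994, 0.108, -0.0]
contact_force: [-0.1, 0.3, 0.8]
width: 0.0425
finger_force: 0.0
cm [0.07 0.41 9.3 ] rot [-0.001  0.    -0.003]
```

View pics/c4.png

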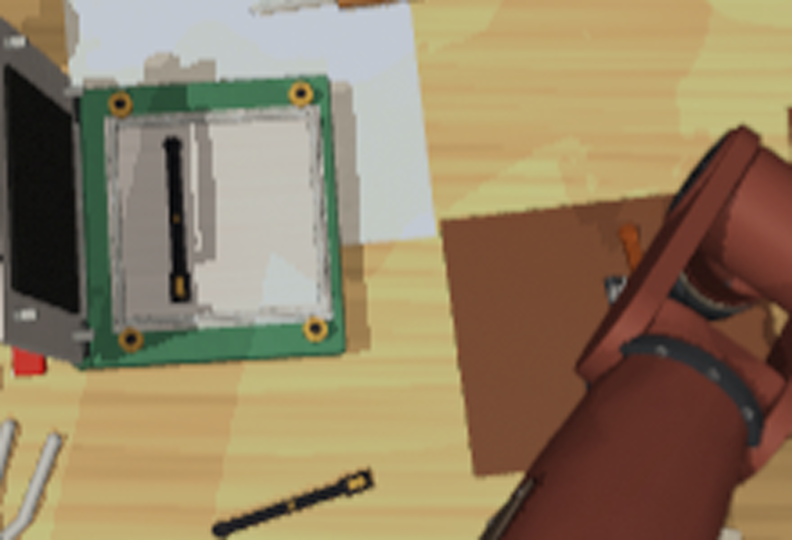

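The black blank lies flat inside the lip. The amber tip shows at about (628,230) of the crop, unmoved.

```bash
python3 -m handwheel '[{"delta_pos":[0.1,0.4,5],"rot":[0,0,0]},{"delta_pos":[0.1,0.4,8],"rot":[0,0,0]},{"delta_pos":[0.1,0.4,9.2],"rot":[0,0,0]},{"delta_pos":[0.1,0.4,9.2],"rot":[0,0,0]}]' && python3 -m handwheel '[{"delta_pos":[0,0,0],"rot":[0,0,0]},{"delta_pos":[0,0,0],"rot":[0,0,0]},{"delta_pos":[0,0,0],"rot":[0,0,0]},{"delta_pos":[0,0,0],"rot":[0,0,0]}]' 1 40 && python3 -m handwheel '[{"delta_pos":[0,0,-2],"rot":[0,0,0]},{"delta_pos":[0,0,-7],"rot":[0,0,0]},{"delta_pos":[0,0,-12],"rot":[0,0,0]},{"delta_pos":[0,0,-12],"rot":[0,0,0]}]'; python3 -c "
from h import *
p=np.array([.5826,.0673]);r=np.radians(3.34);t=p+np.array([[np.cos(r),-np.sin(r)],[np.sin(r),np.cos(r)]])@[0,-.03];print(t);to([t[0],t[1],.13],3.34)"
```

```text
t: 8.2
tool_pos: [0.5157, -0.2944, 0.0072]
eef_rot: [-0.0, 0.994, 0.109, -0.0]
contact_force: [0.9, 0.2, 0.3]
width: 0.0429
finger_force: 0.0
t: 8.7
tool_pos: [0.5168, -0.2964, 0.0093]
eef_rot: [0.001, 0.994, 0.109, 0.001]
contact_force: [0.9, 1.2, 6.3]
width: 0.0093
finger_force: 39.3
t: 9.2
tool_pos: [0.5189, -0.2982, 0.1344]
eef_rot: [0.004, 0.994, 0.109, 0.005]
contact_force: [0.5, 0.2, -0.4]
width: 0.0096
finger_force: 39.0
[0.58434783 0.03735096]
cm [ 13.63 -31.35   0.25] rot [ 0.009 -0.009  0.159]
```

```bash
python3 -m handwheel '[{"delta_pos":[2.2,-5,0],"rot":[0,0,0]},{"delta_pos":[4.5,-10.5,0],"rot":[0,0,0]},{"delta_pos":[6.8,-16,0],"rot":[0,0,0]},{"delta_pos":[9.1,-21.5,0],"rot":[0,0,0]},{"delta_pos":[11.5,-27,0],"rot":[0,0,0]}]' && python3 -m handwheel '[{"delta_pos":[1.5,-3,0],"rot":[0,0,0.08]},{"delta_pos":[2.1,-4.4,0],"rot":[0,0,0.16]},{"delta_pos":[2.1,-4.4,0],"rot":[0,0,0.16]},{"delta_pos":[2.1,-4.4,0],"rot":[0,0,0.16]}]'; python3 -c "
from h import *
to([.5843,.0374,.0505],3.34);print(bot.get_obs()['width'])"
```

```text
t: 9.82
tool_pos: [0.5683, -0.0051, 0.1266]
eef_rot: [-0.0, 0.994, 0.108, -0.001]
contact_force: [1.0, -0.5, -1.0]
width: 0.0099
finger_force: 39.0
t: 10.32
tool_pos: [0.5795, 0.04, 0.1268]
eef_rot: [0.0, 1.0, 0.029, -0.001]
contact_force: [-0.9, -0.1, -0.1]
width: 0.0098
finger_force: 39.1
cm [0.47 0.28 7.63] rot [0.    0.001 0.   ]
0.00981906703683419
```

```bash
python3 -m handwheel '[{"delta_pos":[0.5,0.3,3],"rot":[0,0,0]},{"delta_pos":[0.5,0.3,6],"rot":[0,0,0]},{"delta_pos":[0.5,0.3,7.2],"rot":[0,0,0]},{"delta_pos":[0.5,0.3,7.6],"rot":[0,0,0]},{"delta_pos":[0.5,0.3,7.6],"rot":[0,0,0]}]'; python3 -c "
from h import *
crop('scene',270,150,170,120,4.6,'pics/c5.png')"
```

```text
t: 10.95
tool_pos: [0.586, 0.0375, 0.052]
eef_rot: [0.0, 1.0, 0.029, 0.001]
contact_force: [-0.8, -0.1, -0.8]
width: 0.0098
finger_force: 39.0
```

View pics/c5.png

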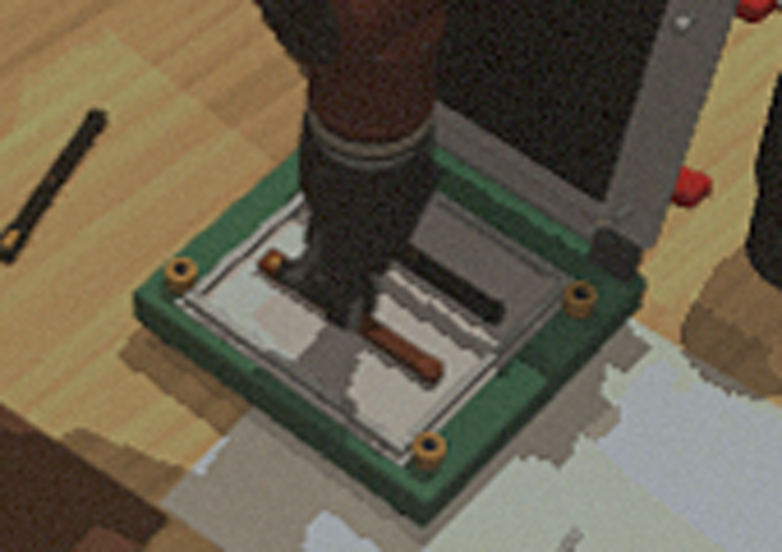

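Amber hangs level inside the lip beside the black. I'll lower it, release, and rise clear.

```bash
python3 -m handwheel '[{"delta_pos":[0,0,0.1],"rot":[0,0,0]},{"delta_pos":[0,0,0.2],"rot":[0,0,0]},{"delta_pos":[0,0,0.2],"rot":[0,0,0]},{"delta_pos":[0,0,0.2],"rot":[0,0,0]}]' && python3 -m handwheel '[{"delta_pos":[0,0,0],"rot":[0,0,0]},{"delta_pos":[0,0,0],"rot":[0,0,0]},{"delta_pos":[0,0,-4],"rot":[0,0,0]},{"delta_pos":[0,0,-8],"rot":[0,0,0]}]' 0.3 && python3 -m handwheel '[{"delta_pos":[0,6,0],"rot":[0,0,0]},{"delta_pos":[0,12,0],"rot":[0,0,0]},{"delta_pos":[0,18,0],"rot":[0,0,0]},{"delta_pos":[0,18,-6],"rot":[0,0,0]},{"delta_pos":[0,18,-12],"rot":[0,0,0]}]' 0 && python3 -m handwheel '[{"delta_pos":[0,0,-5],"rot":[0,0,0]},{"delta_pos":[0,0,-10],"rot":[0,0,0]},{"delta_pos":[0,0,-15],"rot":[0,0,0]},{"delta_pos":[0,0,-15],"rot":[0,0,0]}]'; python3 -c "
from h import *
S=bot.read_camera('scene')[75:275,290:450,::-1];T=bot.read_camera('top')[110:260,160:360,::-1]
f=lambda i,k:cv2.resize(i,None,fx=k,fy=k,interpolation=cv2.INTER_CUBIC)
a=f(S,2.4);b=f(T,2);o=np.zeros((480,784,3),np.uint8);o[:,:384]=a;o[:300,384:]=b;cv2.imwrite('pics/c6.png',o)"
```

```text
t: 11.5
tool_pos: [0.5861, 0.0379, 0.0503]
eef_rot: [0.0, 1.0, 0.029, 0.001]
contact_force: [-1.6, 1.1, 5.2]
width: 0.0101
finger_force: 39.8
t: 12.0
tool_pos: [0.5842, 0.0379, 0.1287]
eef_rot: [-0.0, 1.0, 0.029, -0.002]
contact_force: [-0.1, -0.2, -0.4]
width: 0.0299
finger_force: 0.0
t: 12.62
tool_pos: [0.5946, -0.1428, 0.2483]
eef_rot: [-0.001, 1.0, 0.028, -0.002]
contact_force: [2.0, 0.3, -0.2]
width: 0.0426
finger_force: 0.0
t: 13.12
tool_pos: [0.5978, -0.1425, 0.4056]
eef_rot: [0.002, 1.0, 0.029, 0.005]
contact_force: [-0.2, 0.5, -0.4]
width: 0.0429
finger_force: 0.0
```

View pics/c6.png

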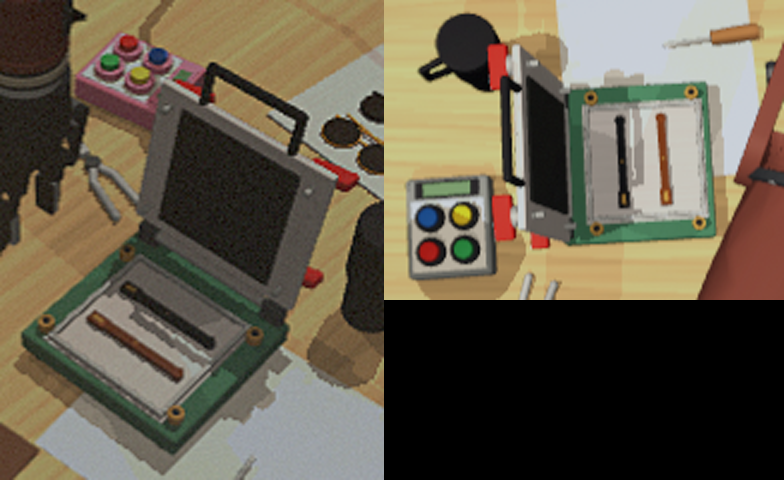

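Both blanks lie flat inside the lip. The handle bar's middle is at scene pixel (396,111) and top pixel (221,175).

```bash
cat >> h.py <<'E'
PC=np.array([.5826,.0673]);PY=np.radians(3.34);RP=np.array([[np.cos(PY),-np.sin(PY)],[np.sin(PY),np.cos(PY)]])
def pw(x,y,z): return np.r_[PC+RP@[x,y],z]
def hd(th): return pw(0,.115-.26*np.cos(th),.064+.26*np.sin(th))
E
python3 - <<'E'
from h import *
p,e=tri((396.4,111.4),(220.8,174.8));print(p,e*1000,"press frame",RP.T@(p[:2]-PC))
for th in(1.6,1.65,1.7,1.75,1.8,1.85):print(th,hd(th).round(3),proj("scene",hd(th)).round(1),proj("top",hd(th)).round(1))
E
```

```text
[0.57231853 0.22259901 0.32261083] 3.1417557073834814 press frame [-0.00121613  0.15563423]
1.6 [0.575 0.19  0.324] [[388.6 117.8]] [[234. 173.]]
1.65 [0.575 0.203 0.323] [[391.6 115.5]] [[228.6 173.3]]
1.7 [0.574 0.216 0.322] [[394.5 113.4]] [[223.3 173.7]]
1.75 [0.573 0.228 0.32 ] [[397.3 111.5]] [[218.1 174.2]]
1.8 [0.572 0.241 0.317] [[400.1 109.8]] [[213.1 174.7]]
1.85 [0.572 0.254 0.314] [[402.8 108.4]] [[208.1 175.3]]
```

```bash
python3 -m handwheel '[{"delta_pos":[0,-6,0],"rot":[0,0,0]},{"delta_pos":[0,-12,0],"rot":[0,0,0]},{"delta_pos":[0,-18,0],"rot":[0,0,0]},{"delta_pos":[0,-24,0],"rot":[0,0,0]},{"delta_pos":[0,-30,0],"rot":[0,0,0]}]' 0 && python3 -m handwheel '[{"delta_pos":[-0.4,-5,0],"rot":[0,0,0]},{"delta_pos":[-0.4,-6.6,0],"rot":[0,0,0]},{"delta_pos":[-0.4,-6.6,0],"rot":[0,0,0]},{"delta_pos":[-0.4,-6.6,0],"rot":[0,0,0]}]'; python3 -c "
from h import *
to([.573,.224,.303],3.34)
S=bot.read_camera('scene')[55:175,310:470,::-1]
cv2.imwrite('pics/c7.png',cv2.resize(S,None,fx=4,fy=4,interpolation=cv2.INTER_CUBIC))
t0=1.73
for i in range(1,16):
  t=t0-i*t0/15;print(round(26*(np.cos(t)-np.cos(t0)),1),round(26*(np.sin(t0)-np.sin(t)),1),end=' | ')"
```

```text
t: 13.85
tool_pos: [0.5771, 0.1594, 0.3959]
eef_rot: [0.0, 1.0, 0.029, -0.003]
contact_force: [0.6, -0.2, 0.9]
width: 0.0426
finger_force: 0.0
t: 14.35
tool_pos: [0.5708, 0.2218, 0.3983]
eef_rot: [0.001, 1.0, 0.028, -0.001]
contact_force: [0.9, 0.6, 0.7]
width: 0.0426
finger_force: 0.0
cm [ 0.25 -0.22  9.53] rot [ 0.001  0.002 -0.002]
3.0 -0.3 | 6.0 -0.3 | 9.0 0.1 | 11.9 0.8 | 14.7 1.9 | 17.3 3.3 | 19.8 4.9 | 22.1 6.9 | 24.1 9.1 | 25.9 11.5 | 27.4 14.1 | 28.6 16.9 | 29.4 19.7 | 29.9 22.7 | 30.1 25.7 |
```

View pics/c7.png

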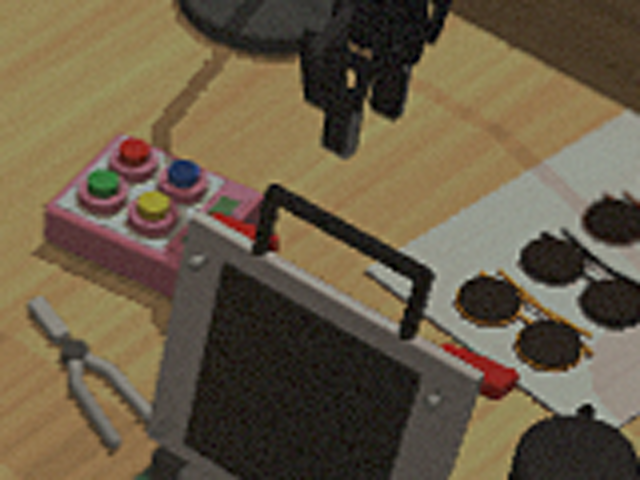

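Both fingers are above the bar, one on each side of it.

```bash
python3 -m handwheel '[{"delta_pos":[0.2,-0.1,3],"rot":[0,0,0]},{"delta_pos":[0.2,-0.1,6],"rot":[0,0,0]},{"delta_pos":[0.2,-0.1,8],"rot":[0,0,0]},{"delta_pos":[0.2,-0.1,9.4],"rot":[0,0,0]},{"delta_pos":[0.2,-0.1,9.4],"rot":[0,0,0]}]' && python3 -m handwheel '[{"delta_pos":[0,0,0],"rot":[0,0,0]},{"delta_pos":[0,0,0],"rot":[0,0,0]},{"delta_pos":[0,0,0],"rot":[0,0,0]},{"delta_pos":[0,0,0],"rot":[0,0,0]}]' 1 40
```

```text
t: 15.02
tool_pos: [0.5722, 0.2239, 0.3042]
eef_rot: [0.0, 1.0, 0.029, -0.001]
contact_force: [0.5, -0.1, -0.4]
width: 0.0427
finger_force: 0.0
t: 15.52
tool_pos: [0.5734, 0.224, 0.3067]
eef_rot: [0.0, 1.0, 0.029, 0.001]
contact_force: [1.4, -3.2, 2.9]
width: 0.0101
finger_force: 39.2
```

```bash
python3 -m handwheel '[{"delta_pos":[0,3,-0.3],"rot":[0,0,0]},{"delta_pos":[0,6,-0.3],"rot":[0,0,0]},{"delta_pos":[0,9,0.1],"rot":[0,0,0]},{"delta_pos":[0,11.9,0.8],"rot":[0,0,0]},{"delta_pos":[0,14.7,1.9],"rot":[0,0,0]}]'
```

```text
t: 16.15
tool_pos: [0.5822, 0.0797, 0.2897]
eef_rot: [-0.003, 1.0, 0.029, 0.003]
contact_force: [-0.1, 2.1, 7.2]
width: 0.01
finger_force: 42.1
```

```bash
python3 -m handwheel '[{"delta_pos":[0,2.6,1.4],"rot":[0,0,0]},{"delta_pos":[0,5.1,3],"rot":[0,0,0]},{"delta_pos":[0,7.4,5],"rot":[0,0,0]},{"delta_pos":[0,9.4,7.2],"rot":[0,0,0]},{"delta_pos":[0,9.4,7.2],"rot":[0,0,0]}]'; python3 -c "
from h import *
crop('scene',260,60,200,150,4,'pics/c8.png')"
```

```text
t: 16.77
tool_pos: [0.588, -0.0189, 0.2138]
eef_rot: [0.002, 1.0, 0.028, 0.002]
contact_force: [3.1, -7.5, -2.1]
width: 0.0102
finger_force: 44.0
```

View pics/c8.png

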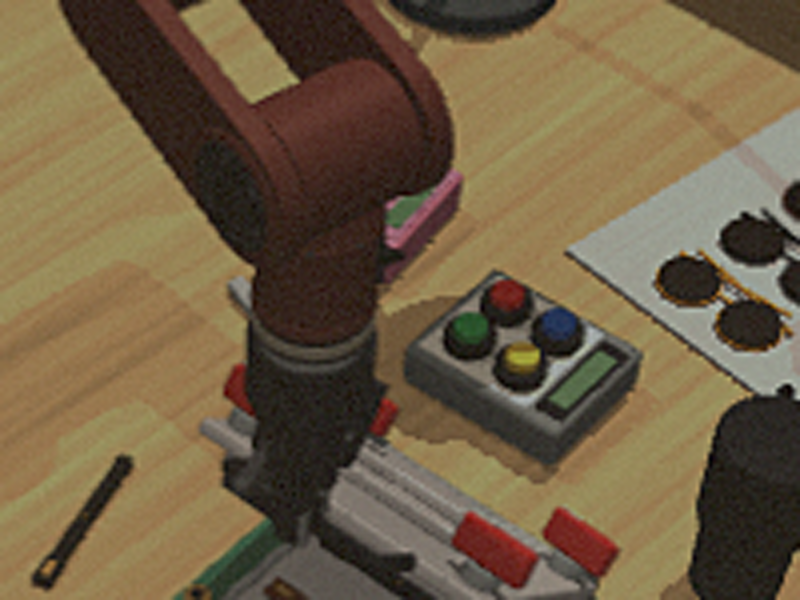

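```bash
python3 -m handwheel '[{"delta_pos":[0,1.8,2.4],"rot":[0,0,0]},{"delta_pos":[0,3.3,5],"rot":[0,0,0]},{"delta_pos":[0,4.5,7.8],"rot":[0,0,0]},{"delta_pos":[0,5.3,10.6],"rot":[0,0,0]},{"delta_pos":[0,5.7,13],"rot":[0,0,0]}]' && python3 -m handwheel '[{"delta_pos":[0,0.2,1.2],"rot":[0,0,0]},{"delta_pos":[0,0.3,2.4],"rot":[0,0,0]},{"delta_pos":[0,0.3,3.4],"rot":[0,0,0]},{"delta_pos":[0,0.3,3.6],"rot":[0,0,0]},{"delta_pos":[0,0.3,3.6],"rot":[0,0,0]}]'
```

```text
t: 17.45
tool_pos: [0.5915, -0.0758, 0.0851]
eef_rot: [0.002, 1.0, 0.029, 0.002]
contact_force: [-0.8, -7.2, 4.5]
width: 0.0103
finger_force: 47.9
t: 18.08
tool_pos: [0.5917, -0.0789, 0.0489]
eef_rot: [0.002, 1.0, 0.029, 0.002]
contact_force: [-0.1, -10.2, -0.8]
width: 0.0103
finger_force: 48.3
```

```bash
python3 -m handwheel '[{"delta_pos":[0,-0.3,0.2],"rot":[0,0,0]},{"delta_pos":[0,-0.3,0.4],"rot":[0,0,0]},{"delta_pos":[0,-0.3,0.4],"rot":[0,0,0]}]'; python3 -m handwheel '[{"delta_pos":[0,-0.2,0.3],"rot":[0,0,0]},{"delta_pos":[0,-0.2,0.3],"rot":[0,0,0]}]'; python3 -m handwheel '[{"delta_pos":[0,0,0.3],"rot":[0,0,0]},{"delta_pos":[0,0,0.3],"rot":[0,0,0]}]'
```

```text
t: 18.45
tool_pos: [0.5917, -0.079, 0.0457]
eef_rot: [0.005, 1.0, 0.029, 0.002]
contact_force: [-1.0, -18.3, 1.0]
width: 0.0101
finger_force: 48.5
t: 18.7
tool_pos: [0.5917, -0.079, 0.0433]
eef_rot: [0.007, 1.0, 0.03, 0.002]
contact_force: [-1.9, -24.0, 2.8]
width: 0.0105
finger_force: 48.9
t: 18.95
tool_pos: [0.5918, -0.079, 0.0432]
eef_rot: [0.007, 1.0, 0.03, 0.001]
contact_force: [-9.7, -22.2, 17.8]
width: 0.0103
finger_force: 50.4
```

```bash
python3 -m handwheel '[{"delta_pos":[0,0.5,-0.2],"rot":[0,0,0]},{"delta_pos":[0,0.5,-0.2],"rot":[0,0,0]}]' && python3 -m handwheel '[{"delta_pos":[0,0,0],"rot":[0,0,0]},{"delta_pos":[0,0,0],"rot":[0,0,0]},{"delta_pos":[0,0,0],"rot":[0,0,0]},{"delta_pos":[0,0,-5],"rot":[0,0,0]},{"delta_pos":[0,0,-10],"rot":[0,0,0]}]' 0.3 && python3 -m handwheel '[{"delta_pos":[0,6,-5],"rot":[0,0,0]},{"delta_pos":[0,12,-8],"rot":[0,0,0]},{"delta_pos":[0,18,-8],"rot":[0,0,0]},{"delta_pos":[0,18,-8],"rot":[0,0,0]}]'
python3 - <<'E'
from h import *
im=bot.read_camera("top");s=bot.read_camera("scene")
a=cv2.resize(im[130:255,200:340,::-1],None,fx=2.8,fy=2.8,interpolation=2);b=cv2.resize(s[120:270,280:440,::-1],None,fx=2.5,fy=2.5,interpolation=2)
o=np.zeros((375,800,3),np.uint8);o[:a.shape[0],:a.shape[1]]=a[:375];o[:375,400:]=b;cv2.imwrite("pics/c9.png",o)
K=[(-.098,.075),(.098,.075),(.098,-.075),(-.098,-.075)]
for n,I in(("top",im),("scene",s)):
    hsv=cv2.cvtColor(I,cv2.COLOR_RGB2HSV).astype(int);red=((hsv[...,0]<6)|(hsv[...,0]>174))&(hsv[...,1]>150)&(hsv[...,2]>60)
    for i,k in enumerate(K):
        u,v=proj(n,pw(*k,.108))[0];m=np.zeros_like(red);w=np.s_[int(v)-13:int(v)+14,int(u)-13:int(u)+14];m[w]=red[w]
        if m.sum()<20: print(n,i+1,"hidden",m.sum());continue
        r=rect(n,m,.108);print(n,i+1,"press frame mm",(1000*RP.T@(r[0]-PC)).round(1),"yaw rel",round(r[1]-3.34,1),np.round(r[2],0))
E
```

```text
t: 19.2
tool_pos: [0.5918, -0.079, 0.0432]
eef_rot: [0.002, 1.0, 0.029, 0.002]
contact_force: [-3.4, -8.7, 10.6]
width: 0.0103
finger_force: 49.6
t: 19.82
tool_pos: [0.5889, -0.0751, 0.1398]
eef_rot: [-0.001, 1.0, 0.029, -0.002]
contact_force: [0.1, 0.1, 0.8]
width: 0.0294
finger_force: 0.0
t: 20.32
tool_pos: [0.6008, -0.2591, 0.2213]
eef_rot: [0.001, 1.0, 0.027, 0.001]
contact_force: [0.2, 0.0, 0.4]
width: 0.0297
finger_force: 0.0
top 1 press frame mm [-98.9  74.1] yaw rel -2.5 [54. 14.]
top 2 press frame mm [95.3 74.2] yaw rel -16.1 [57. 15.]
top 3 press frame mm [ 95.3 -74. ] yaw rel -3.4 [56. 12.]
top 4 press frame mm [-98.8 -75.2] yaw rel -9.7 [55. 13.]
scene 1 press frame mm [-88.7  65.5] yaw rel -3.3 [62. 26.]
scene 2 press frame mm [106.6  66.4] yaw rel -13.6 [61. 23.]
scene 3 press frame mm [102.6 -79.8] yaw rel 3.5 [55. 16.]
scene 4 press frame mm [-87.7 -82.6] yaw rel -9.9 [62. 20.]
```

View pics/c9.png

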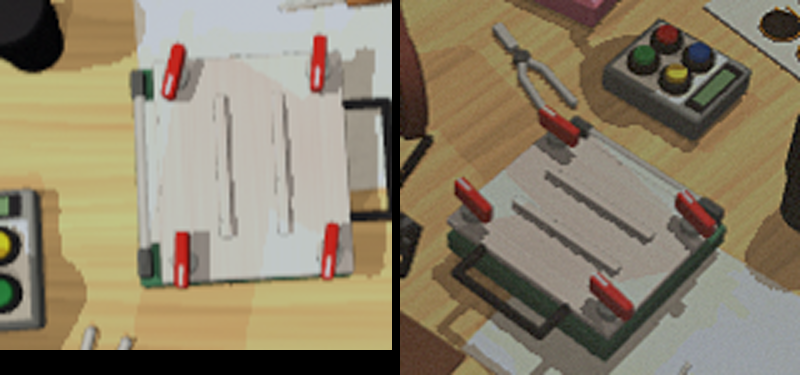

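The lid is shut: the knobs sit at their lid-down places. Their angles are about 0.04, 0.28, 0.06 and 0.17 rad. I'll turn the tool by half a turn so the wrist has range for the knobs.

```bash
for i in 1 2 3; do python3 -m handwheel '[{"delta_pos":[0,0,0],"rot":[0,0,-0.18]},{"delta_pos":[0,0,0],"rot":[0,0,-0.36]},{"delta_pos":[0,0,0],"rot":[0,0,-0.54]},{"delta_pos":[0,0,0],"rot":[0,0,-0.72]},{"delta_pos":[0,0,0],"rot":[0,0,-0.9]}]' 0 60 >/dev/null; done; python3 -m handwheel '[{"delta_pos":[0,0,0],"rot":[0,0,-0.18]},{"delta_pos":[0,0,0],"rot":[0,0,-0.36]},{"delta_pos":[0,0,0],"rot":[0,0,-0.4]},{"delta_pos":[0,0,0],"rot":[0,0,-0.4]}]'
python3 - <<'E'
from h import *
for x,y in [(-.098,.075),(.098,.075),(.098,-.075),(-.098,-.075)]: print(pw(x-.001,y,.087).round(4))
p=pw(-.099,.075,.16);to(p,180.8);print(bot.get_obs()["qpos"])
E
```

```text
t: 22.8
tool_pos: [0.6001, -0.253, 0.219]
eef_rot: [-0.001, -0.009, 1.0, 0.001]
contact_force: [-0.6, -0.1, 1.2]
width: 0.0425
finger_force: 0.0
[0.4794 0.1364 0.087 ]
[0.6751 0.1478 0.087 ]
[ 0.6838 -0.0019  0.087 ]
[ 0.4881 -0.0133  0.087 ]
cm [11.36 39.14  6.01] rot [ 0.002 -0.002  0.004]
[-5.07159876e-01  2.83038222e-01  1.55660211e+00  9.47540352e-04
  1.30472869e+00 -2.09616460e+00]
```

```bash
python3 -m handwheel '[{"delta_pos":[1.6,5.7,0.5],"rot":[0,0,0]},{"delta_pos":[3.2,11.4,1],"rot":[0,0,0]},{"delta_pos":[4.8,17.1,1.5],"rot":[0,0,0]},{"delta_pos":[6.4,22.8,2],"rot":[0,0,0]},{"delta_pos":[8,28.5,3],"rot":[0,0,0]}]' && python3 -m handwheel '[{"delta_pos":[1.6,5.5,1],"rot":[0,0,0]},{"delta_pos":[3.4,10.6,3],"rot":[0,0,0]},{"delta_pos":[3.4,10.6,3],"rot":[0,0,0]},{"delta_pos":[3.4,10.6,3],"rot":[0,0,0]}]'
python3 - <<'E'
from h import *
to(pw(-.099,.075,.087),180.8)
E
```

```text
t: 23.42
tool_pos: [0.5147, 0.0308, 0.1902]
eef_rot: [0.0, -0.008, 1.0, 0.0]
contact_force: [1.2, 1.1, 1.5]
width: 0.0429
finger_force: 0.0
t: 23.92
tool_pos: [0.4796, 0.1339, 0.1601]
eef_rot: [-0.0, -0.009, 1.0, -0.0]
contact_force: [0.8, 0.6, 0.8]
width: 0.0427
finger_force: 0.0
cm [0.02 0.25 7.31] rot [-0.    -0.     0.004]
```

```bash
python3 -m handwheel '[{"delta_pos":[0,0.2,4],"rot":[0,0,0]},{"delta_pos":[0,0.2,6.5],"rot":[0,0,0]},{"delta_pos":[0,0.2,7.3],"rot":[0,0,0]},{"delta_pos":[0,0.2,7.3],"rot":[0,0,0]}]' && python3 -m handwheel '[{"delta_pos":[0,0,0],"rot":[0,0,0]},{"delta_pos":[0,0,0],"rot":[0,0,0]},{"delta_pos":[0,0,0],"rot":[0,0,0]}]' 1 60 && python3 -m handwheel '[{"delta_pos":[0,0,0],"rot":[0,0,0.16]},{"delta_pos":[0,0,0],"rot":[0,0,0.32]},{"delta_pos":[0,0,0],"rot":[0,0,0.48]},{"delta_pos":[0,0,0],"rot":[0,0,0.63]},{"delta_pos":[0,0,0],"rot":[0,0,0.63]}]'
```

```text
t: 24.42
tool_pos: [0.4806, 0.1347, 0.0875]
eef_rot: [0.0, -0.007, 1.0, -0.0]
contact_force: [-1.5, 0.6, -0.1]
width: 0.0428
finger_force: 0.0
t: 24.8
tool_pos: [0.4815, 0.1349, 0.089]
eef_rot: [0.001, -0.008, 1.0, -0.001]
contact_force: [-0.9, -3.7, 5.4]
width: 0.0125
finger_force: 60.0
t: 25.42
tool_pos: [0.4814, 0.1347, 0.089]
eef_rot: [0.002, 0.302, 0.953, -0.0]
contact_force: [-1.6, -3.4, 6.1]
width: 0.0128
finger_force: 60.0
```

```bash
python3 -m handwheel '[{"delta_pos":[0,0,0],"rot":[0,0,0.16]},{"delta_pos":[0,0,0],"rot":[0,0,0.32]},{"delta_pos":[0,0,0],"rot":[0,0,0.48]},{"delta_pos":[0,0,0],"rot":[0,0,0.63]},{"delta_pos":[0,0,0],"rot":[0,0,0.63]}]' && python3 -m handwheel '[{"delta_pos":[0,0,0],"rot":[0,0,0]},{"delta_pos":[0,0,0],"rot":[0,0,0]},{"delta_pos":[0,0,-4],"rot":[0,0,0]},{"delta_pos":[0,0,-7.5],"rot":[0,0,0]}]' 0 && python3 -m handwheel '[{"delta_pos":[0,0,0],"rot":[0,0,-0.18]},{"delta_pos":[0,0,0],"rot":[0,0,-0.36]},{"delta_pos":[0,0,0],"rot":[0,0,-0.54]},{"delta_pos":[0,0,0],"rot":[0,0,-0.72]},{"delta_pos":[0,0,0],"rot":[0,0,-0.9]}]' && python3 -m handwheel '[{"delta_pos":[0,0,0],"rot":[0,0,-0.18]},{"delta_pos":[0,0,0],"rot":[0,0,-0.35]},{"delta_pos":[0,0,0],"rot":[0,0,-0.35]}]'
python3 - <<'E'
from h import *
to(pw(.097,-.075,.16),180)
E
```

```text
t: 26.05
tool_pos: [0.4813, 0.1346, 0.089]
eef_rot: [0.002, 0.583, 0.813, -0.0]
contact_force: [-1.1, -5.1, 6.6]
width: 0.0126
finger_force: 60.1
t: 26.55
tool_pos: [0.4794, 0.1357, 0.1625]
eef_rot: [-0.001, 0.582, 0.813, -0.0]
contact_force: [0.5, -0.3, -0.1]
width: 0.0429
finger_force: 0.0
t: 27.18
tool_pos: [0.4797, 0.1357, 0.1619]
eef_rot: [-0.0, 0.168, 0.986, 0.0]
contact_force: [-0.3, -0.2, -0.1]
width: 0.0426
finger_force: 0.0
t: 27.55
tool_pos: [0.4797, 0.1357, 0.1619]
eef_rot: [-0.0, -0.002, 1.0, 0.0]
contact_force: [0.6, 0.3, -0.4]
width: 0.0427
finger_force: 0.0
cm [-20.35 -13.85   0.17] rot [ 0.    -0.001  0.004]
```

```bash
python3 -m handwheel '[{"delta_pos":[-5,-3.4,0],"rot":[0,0,0]},{"delta_pos":[-10,-6.8,0],"rot":[0,0,0]},{"delta_pos":[-15,-10.2,0],"rot":[0,0,0]},{"delta_pos":[-20.4,-13.9,0.1],"rot":[0,0,0]},{"delta_pos":[-20.4,-13.9,0.1],"rot":[0,0,0]}]' && python3 -m handwheel '[{"delta_pos":[0,0,0],"rot":[0,0,0]},{"delta_pos":[0,0,0],"rot":[0,0,0]}]' >/dev/null
python3 - <<'E'
from h import *
to(pw(.097,-.075,.087),180)
E
```

```text
t: 28.18
tool_pos: [0.6874, -0.0053, 0.1598]
eef_rot: [0.0, 0.0, 1.0, -0.0]
contact_force: [-0.2, 0.7, 0.3]
width: 0.0428
finger_force: 0.0
cm [-0.02 -0.09  7.42] rot [ 0.001 -0.001  0.007]
```

```bash
python3 -m handwheel '[{"delta_pos":[0,-0.1,4],"rot":[0,0,0]},{"delta_pos":[0,-0.1,6.5],"rot":[0,0,0]},{"delta_pos":[0,-0.1,7.4],"rot":[0,0,0]},{"delta_pos":[0,-0.1,7.4],"rot":[0,0,0]}]' && python3 -m handwheel '[{"delta_pos":[0,0,0],"rot":[0,0,0]},{"delta_pos":[0,0,0],"rot":[0,0,0]},{"delta_pos":[0,0,0],"rot":[0,0,0]}]' 1 60 && python3 -m handwheel '[{"delta_pos":[0,0,0],"rot":[0,0,0.16]},{"delta_pos":[0,0,0],"rot":[0,0,0.32]},{"delta_pos":[0,0,0],"rot":[0,0,0.48]},{"delta_pos":[0,0,0],"rot":[0,0,0.62]},{"delta_pos":[0,0,0],"rot":[0,0,0.62]}]'&& python3 -m handwheel '[{"delta_pos":[0,0,0],"rot":[0,0,0.16]},{"delta_pos":[0,0,0],"rot":[0,0,0.32]},{"delta_pos":[0,0,0],"rot":[0,0,0.48]},{"delta_pos":[0,0,0],"rot":[0,0,0.62]},{"delta_pos":[0,0,0],"rot":[0,0,0.62]}]'
```

```text
t: 28.92
tool_pos: [0.6842, -0.0026, 0.0874]
eef_rot: [-0.0, -0.003, 1.0, 0.0]
contact_force: [-0.5, -0.8, 0.0]
width: 0.0429
finger_force: 0.0
t: 29.3
tool_pos: [0.6862, -0.0034, 0.0895]
eef_rot: [0.002, -0.003, 1.0, 0.0]
contact_force: [-0.7, 1.1, 4.9]
width: 0.0125
finger_force: 60.0
t: 29.92
tool_pos: [0.6861, -0.0036, 0.0895]
eef_rot: [0.001, 0.303, 0.953, 0.0]
contact_force: [-0.9, 1.0, 6.4]
width: 0.0127
finger_force: 60.2
t: 30.55
tool_pos: [0.6859, -0.0037, 0.0895]
eef_rot: [0.001, 0.579, 0.815, 0.0]
contact_force: [-1.8, 0.4, 6.4]
width: 0.0128
finger_force: 60.2
```

```bash
python3 -m handwheel '[{"delta_pos":[0,0,0],"rot":[0,0,0]},{"delta_pos":[0,0,0],"rot":[0,0,0]},{"delta_pos":[0,0,-4],"rot":[0,0,0]},{"delta_pos":[0,0,-7.5],"rot":[0,0,0]}]' 0 && python3 -m handwheel '[{"delta_pos":[0,0,0],"rot":[0,0,-0.18]},{"delta_pos":[0,0,0],"rot":[0,0,-0.36]},{"delta_pos":[0,0,0],"rot":[0,0,-0.54]},{"delta_pos":[0,0,0],"rot":[0,0,-0.72]},{"delta_pos":[0,0,0],"rot":[0,0,-0.9]}]' && python3 -m handwheel '[{"delta_pos":[0,0,0],"rot":[0,0,-0.1]},{"delta_pos":[0,0,0],"rot":[0,0,-0.1]}]'
python3 - <<'E'
from h import *
to(pw(.097,.075,.16),167.5)
E
```

```text
t: 31.05
tool_pos: [0.6843, -0.0033, 0.162]
eef_rot: [-0.001, 0.578, 0.816, -0.0]
contact_force: [0.5, -0.4, -0.2]
width: 0.0425
finger_force: 0.0
t: 31.68
tool_pos: [0.6845, -0.0033, 0.1616]
eef_rot: [-0.001, 0.163, 0.987, 0.0]
contact_force: [-0.0, -0.3, -0.0]
width: 0.0425
finger_force: 0.0
t: 31.92
tool_pos: [0.6846, -0.0033, 0.1617]
eef_rot: [-0.0, 0.117, 0.993, 0.0]
contact_force: [-0.1, 0.2, 0.3]
width: 0.0427
finger_force: 0.0
cm [ 4.44 14.48  0.17] rot [-0.    -0.001 -0.017]
```

```bash
python3 -m handwheel '[{"delta_pos":[1.6,5,0],"rot":[0,0,0]},{"delta_pos":[3.2,10,0],"rot":[0,0,0]},{"delta_pos":[4.4,14.5,0.1],"rot":[0,0,-0.02]},{"delta_pos":[4.4,14.5,0.1],"rot":[0,0,-0.02]},{"delta_pos":[4.4,14.5,0.1],"rot":[0,0,-0.02]}]'
python3 - <<'E'
from h import *
to(pw(.097,.075,.087),167.5)
E
python3 -m handwheel '[{"delta_pos":[0,0.1,4],"rot":[0,0,0]},{"delta_pos":[0,0.1,6.5],"rot":[0,0,0]},{"delta_pos":[0,0.1,7.3],"rot":[0,0,0]},{"delta_pos":[0,0.1,7.3],"rot":[0,0,0]}]' && python3 -m handwheel '[{"delta_pos":[0,0,0],"rot":[0,0,0]},{"delta_pos":[0,0,0],"rot":[0,0,0]},{"delta_pos":[0,0,0],"rot":[0,0,0]}]' 1 60
```

```text
t: 32.55
tool_pos: [0.6755, 0.1476, 0.161]
eef_rot: [-0.0, 0.107, 0.994, -0.0]
contact_force: [-0.5, -0.4, -0.3]
width: 0.0428
finger_force: 0.0
cm [0.05 0.02 7.4 ] rot [-0.001 -0.     0.004]
t: 33.05
tool_pos: [0.6759, 0.1476, 0.088]
eef_rot: [-0.0, 0.108, 0.994, -0.0]
contact_force: [0.2, 0.5, -0.5]
width: 0.0429
finger_force: 0.0
t: 33.42
tool_pos: [0.6769, 0.1467, 0.0906]
eef_rot: [0.001, 0.106, 0.994, -0.002]
contact_force: [-1.8, -5.2, 3.9]
width: 0.0121
finger_force: 59.8
```

```bash
python3 -m handwheel '[{"delta_pos":[0,0,0],"rot":[0,0,0.15]},{"delta_pos":[0,0,0],"rot":[0,0,0.3]},{"delta_pos":[0,0,0],"rot":[0,0,0.45]},{"delta_pos":[0,0,0],"rot":[0,0,0.52]}]'&& python3 -m handwheel '[{"delta_pos":[0,0,0],"rot":[0,0,0.15]},{"delta_pos":[0,0,0],"rot":[0,0,0.3]},{"delta_pos":[0,0,0],"rot":[0,0,0.45]},{"delta_pos":[0,0,0],"rot":[0,0,0.51]},{"delta_pos":[0,0,0],"rot":[0,0,0.51]}]' && python3 -m handwheel '[{"delta_pos":[0,0,0],"rot":[0,0,0]},{"delta_pos":[0,0,0],"rot":[0,0,0]},{"delta_pos":[0,0,-4],"rot":[0,0,0]},{"delta_pos":[0,0,-7.5],"rot":[0,0,0]}]' 0 && python3 -m handwheel '[{"delta_pos":[0,0,0],"rot":[0,0,-0.18]},{"delta_pos":[0,0,0],"rot":[0,0,-0.36]},{"delta_pos":[0,0,0],"rot":[0,0,-0.54]},{"delta_pos":[0,0,0],"rot":[0,0,-0.72]},{"delta_pos":[0,0,0],"rot":[0,0,-0.9]}]' && python3 -m handwheel '[{"delta_pos":[0,0,0],"rot":[0,0,-0.15]},{"delta_pos":[0,0,0],"rot":[0,0,-0.23]},{"delta_pos":[0,0,0],"rot":[0,0,-0.23]}]'
python3 - <<'E'
from h import *
to(pw(-.099,-.075,.16),173.6)
E
```

```text
t: 33.92
tool_pos: [0.6769, 0.1466, 0.0906]
eef_rot: [0.002, 0.36, 0.933, -0.001]
contact_force: [-1.6, -5.6, 3.2]
width: 0.0123
finger_force: 59.8
t: 34.55
tool_pos: [0.677, 0.1466, 0.0906]
eef_rot: [0.002, 0.583, 0.813, -0.001]
contact_force: [-1.5, -5.2, 3.5]
width: 0.0122
finger_force: 59.8
t: 35.05
tool_pos: [0.6758, 0.1494, 0.164]
eef_rot: [-0.0, 0.582, 0.813, 0.0]
contact_force: [0.4, -0.2, 0.4]
width: 0.0426
finger_force: 0.0
t: 35.67
tool_pos: [0.676, 0.1494, 0.1636]
eef_rot: [0.0, 0.168, 0.986, 0.0]
contact_force: [-0.5, 0.5, -0.1]
width: 0.0425
finger_force: 0.0
t: 36.05
tool_pos: [0.676, 0.1493, 0.1635]
eef_rot: [0.0, 0.057, 0.998, 0.0]
contact_force: [0.7, -0.9, 0.8]
width: 0.0427
finger_force: 0.0
cm [ 16.8  -18.3    0.34] rot [ 0.     0.    -0.003]
```

```bash
python3 -m handwheel '[{"delta_pos":[4,-4.4,0],"rot":[0,0,0]},{"delta_pos":[8,-8.8,0],"rot":[0,0,0]},{"delta_pos":[12,-13.2,0],"rot":[0,0,0]},{"delta_pos":[16.8,-18.3,0.3],"rot":[0,0,0]},{"delta_pos":[16.8,-18.3,0.3],"rot":[0,0,0]}]' && python3 -m handwheel '[{"delta_pos":[0,0,0],"rot":[0,0,0]},{"delta_pos":[0,0,0],"rot":[0,0,0]}]' >/dev/null
python3 - <<'E'
from h import *
to(pw(-.099,-.075,.087),173.6)
E
python3 -m handwheel '[{"delta_pos":[0,0,4],"rot":[0,0,0]},{"delta_pos":[0,0,6.5],"rot":[0,0,0]},{"delta_pos":[0,0,7.2],"rot":[0,0,0]},{"delta_pos":[0,0,7.2],"rot":[0,0,0]}]' && python3 -m handwheel '[{"delta_pos":[0,0,0],"rot":[0,0,0]},{"delta_pos":[0,0,0],"rot":[0,0,0]},{"delta_pos":[0,0,0],"rot":[0,0,0]}]' 1 60
```

```text
t: 36.67
tool_pos: [0.4845, -0.015, 0.1591]
eef_rot: [-0.002, 0.059, 0.998, 0.0]
contact_force: [0.5, 0.6, -0.6]
width: 0.0424
finger_force: 0.0
cm [ 0.2  -0.02  7.42] rot [ 0.     0.002 -0.002]
t: 37.42
tool_pos: [0.489, -0.0134, 0.0884]
eef_rot: [-0.0, 0.056, 0.998, 0.0]
contact_force: [-0.6, -0.3, -0.0]
width: 0.0423
finger_force: 0.0
t: 37.8
tool_pos: [0.4895, -0.0148, 0.09]
eef_rot: [0.001, 0.057, 0.998, -0.001]
contact_force: [-2.0, -4.0, 6.6]
width: 0.0121
finger_force: 60.5
```

```bash
python3 -m handwheel '[{"delta_pos":[0,0,0],"rot":[0,0,0.15]},{"delta_pos":[0,0,0],"rot":[0,0,0.3]},{"delta_pos":[0,0,0],"rot":[0,0,0.45]},{"delta_pos":[0,0,0],"rot":[0,0,0.57]}]'&& python3 -m handwheel '[{"delta_pos":[0,0,0],"rot":[0,0,0.15]},{"delta_pos":[0,0,0],"rot":[0,0,0.3]},{"delta_pos":[0,0,0],"rot":[0,0,0.45]},{"delta_pos":[0,0,0],"rot":[0,0,0.56]},{"delta_pos":[0,0,0],"rot":[0,0,0.56]}]' && python3 -m handwheel '[{"delta_pos":[0,0,0],"rot":[0,0,0]},{"delta_pos":[0,0,0],"rot":[0,0,0]},{"delta_pos":[0,0,-4],"rot":[0,0,0]},{"delta_pos":[0,0,-7.5],"rot":[0,0,0]},{"delta_pos":[0,0,-7.5],"rot":[0,0,0]}]' 0
python3 - <<'E'
from h import *
im=bot.read_camera("top");n="top"
hsv=cv2.cvtColor(im,cv2.COLOR_RGB2HSV).astype(int);red=((hsv[...,0]<6)|(hsv[...,0]>174))&(hsv[...,1]>150)&(hsv[...,2]>60)
for i,k in enumerate([(-.098,.075),(.098,.075),(.098,-.075),(-.098,-.075)]):
    u,v=proj(n,pw(*k,.108))[0];m=np.zeros_like(red);w=np.s_[int(v)-13:int(v)+14,int(u)-13:int(u)+14];m[w]=red[w]
    if m.sum()<20: print(n,i+1,"hidden",m.sum());continue
    r=rect(n,m,.108);print(n,i+1,(1000*RP.T@(r[0]-PC)).round(1),"yaw rel",round(r[1]-3.34,1),np.round(r[2],0))
to(pw(-.099,.075,.16),108.9)
E
```

```text
t: 38.3
tool_pos: [0.4897, -0.0145, 0.09]
eef_rot: [0.002, 0.337, 0.941, -0.0]
contact_force: [-1.5, -2.5, 5.7]
width: 0.0123
finger_force: 60.5
t: 38.92
tool_pos: [0.49, -0.0143, 0.09]
eef_rot: [0.002, 0.582, 0.813, 0.001]
contact_force: [0.1, -2.4, 6.3]
width: 0.0129
finger_force: 60.5
t: 39.55
tool_pos: [0.4906, -0.014, 0.1663]
eef_rot: [0.003, 0.582, 0.813, 0.002]
contact_force: [-0.2, -0.0, -0.4]
width: 0.0428
finger_force: 0.0
top 1 [-98.7  74.6] yaw rel -74.7 [56. 13.]
top 2 [95.3 74.4] yaw rel -74.3 [56. 14.]
top 3 [ 96.3 -74.7] yaw rel -74.4 [56. 14.]
top 4 [-79.4 -74.8] yaw rel 79.9 [77. 31.]
cm [14.53  3.93  0.42] rot [ 0.002  0.001 -0.002]
```

```bash
python3 -m handwheel '[{"delta_pos":[5,1.3,0],"rot":[0,0,0]},{"delta_pos":[10,2.6,0],"rot":[0,0,0]},{"delta_pos":[14.5,3.9,0.4],"rot":[0,0,0]},{"delta_pos":[14.5,3.9,0.4],"rot":[0,0,0]},{"delta_pos":[14.5,3.9,0.4],"rot":[0,0,0]}]'
python3 - <<'E'
from h import *
to(pw(-.099,.075,.087),108.9)
E
python3 -m handwheel '[{"delta_pos":[0,0,4],"rot":[0,0,0]},{"delta_pos":[0,0,6.5],"rot":[0,0,0]},{"delta_pos":[0,0,7.3],"rot":[0,0,0]},{"delta_pos":[0,0,7.3],"rot":[0,0,0]}]' && python3 -m handwheel '[{"delta_pos":[0,0,0],"rot":[0,0,0]},{"delta_pos":[0,0,0],"rot":[0,0,0]},{"delta_pos":[0,0,0],"rot":[0,0,0]}]' 1 60 && for i in 1 2; do python3 -m handwheel '[{"delta_pos":[0,0,0],"rot":[0,0,0.16]},{"delta_pos":[0,0,0],"rot":[0,0,0.32]},{"delta_pos":[0,0,0],"rot":[0,0,0.48]},{"delta_pos":[0,0,0],"rot":[0,0,0.62]},{"delta_pos":[0,0,0],"rot":[0,0,0.62]}]';done
```

```text
t: 40.22
tool_pos: [0.4773, 0.1357, 0.1577]
eef_rot: [-0.001, 0.582, 0.813, -0.001]
contact_force: [-0.7, -0.3, 0.2]
width: 0.0425
finger_force: 0.0
cm [0.   0.24 7.07] rot [-0.003 -0.    -0.002]
t: 40.72
tool_pos: [0.4784, 0.1351, 0.0859]
eef_rot: [-0.0, 0.583, 0.812, -0.0]
contact_force: [-0.8, -0.0, 0.3]
width: 0.0427
finger_force: 0.0
t: 41.1
tool_pos: [0.4806, 0.1362, 0.088]
eef_rot: [0.002, 0.583, 0.813, 0.001]
contact_force: [3.2, 0.1, 3.5]
width: 0.0125
finger_force: 61.7
t: 41.72
tool_pos: [0.4815, 0.1363, 0.088]
eef_rot: [0.002, 0.802, 0.597, 0.003]
contact_force: [5.0, 0.4, 1.5]
width: 0.0124
finger_force: 61.5
t: 42.35
tool_pos: [0.4822, 0.1358, 0.088]
eef_rot: [0.001, 0.946, 0.324, 0.004]
contact_force: [6.9, -2.1, 0.2]
width: 0.0127
finger_force: 61.3
```

```bash
python3 -m handwheel '[{"delta_pos":[0,0,0],"rot":[0,0,0.07]},{"delta_pos":[0,0,0],"rot":[0,0,0.07]}]';python3 -c "
from h import *;print(bot.get_obs()['ft_torque'])"; python3 -m handwheel '[{"delta_pos":[0,0,0],"rot":[0,0,0.05]},{"delta_pos":[0,0,0],"rot":[0,0,0.1]},{"delta_pos":[0,0,0],"rot":[0,0,0.1]}]';python3 -c "
from h import *;print(bot.get_obs()['ft_torque'])"
```

```text
t: 42.6
tool_pos: [0.4823, 0.1357, 0.088]
eef_rot: [0.002, 0.957, 0.291, 0.004]
contact_force: [7.4, -1.2, -0.8]
width: 0.0129
finger_force: 61.3
[-0.17349541 -1.0434671   0.27072966]
t: 42.98
tool_pos: [0.4824, 0.1356, 0.088]
eef_rot: [0.002, 0.969, 0.247, 0.004]
contact_force: [7.6, -0.5, 0.4]
width: 0.0129
finger_force: 78.0
[-0.02226015 -1.10432412  1.91089697]
```

```bash
python3 -m handwheel '[{"delta_pos":[0,0,0],"rot":[0,0,0]},{"delta_pos":[0,0,0],"rot":[0,0,0]},{"delta_pos":[0,0,-4],"rot":[0,0,0]},{"delta_pos":[0,0,-7.5],"rot":[0,0,0]}]' 0 && python3 -m handwheel '[{"delta_pos":[0,0,0],"rot":[0,0,-0.18]},{"delta_pos":[0,0,0],"rot":[0,0,-0.36]},{"delta_pos":[0,0,0],"rot":[0,0,-0.54]},{"delta_pos":[0,0,0],"rot":[0,0,-0.72]},{"delta_pos":[0,0,0],"rot":[0,0,-0.9]}]' && python3 -m handwheel '[{"delta_pos":[0,0,0],"rot":[0,0,-0.18]},{"delta_pos":[0,0,0],"rot":[0,0,-0.36]},{"delta_pos":[0,0,0],"rot":[0,0,-0.5]},{"delta_pos":[0,0,0],"rot":[0,0,-0.5]}]'
python3 - <<'E'
from h import *
to(pw(.097,-.075,.16),108.9)
E
```

```text
t: 43.48
tool_pos: [0.4771, 0.136, 0.1612]
eef_rot: [-0.0, 0.97, 0.242, -0.002]
contact_force: [1.2, 0.6, -0.1]
width: 0.0426
finger_force: 0.0
t: 44.1
tool_pos: [0.4773, 0.136, 0.1605]
eef_rot: [-0.001, 0.767, 0.642, -0.001]
contact_force: [-0.8, 0.6, 0.5]
width: 0.0426
finger_force: 0.0
t: 44.6
tool_pos: [0.4776, 0.136, 0.1607]
eef_rot: [-0.001, 0.587, 0.809, -0.001]
contact_force: [0.2, 0.2, -0.2]
width: 0.0424
finger_force: 0.0
cm [-19.51  15.32   0.02] rot [-0.002 -0.001 -0.014]
```

```bash
python3 -m handwheel '[{"delta_pos":[-4.8,3.8,0],"rot":[0,0,0]},{"delta_pos":[-9.6,7.6,0],"rot":[0,0,0]},{"delta_pos":[-14.4,11.4,0],"rot":[0,0,0]},{"delta_pos":[-19.5,15.3,0],"rot":[0,0,-0.01]},{"delta_pos":[-19.5,15.3,0],"rot":[0,0,-0.01]}]' && python3 -m handwheel '[{"delta_pos":[0,0,0],"rot":[0,0,0]},{"delta_pos":[0,0,0],"rot":[0,0,0]}]' >/dev/null
python3 - <<'E'
from h import *
to(pw(.098,-.075,.087),108.9)
E
python3 -m handwheel '[{"delta_pos":[0,0,4],"rot":[0,0,0]},{"delta_pos":[0,0,6.5],"rot":[0,0,0]},{"delta_pos":[0,0,7.2],"rot":[0,0,0]},{"delta_pos":[0,0,7.2],"rot":[0,0,0]}]' && python3 -m handwheel '[{"delta_pos":[0,0,0],"rot":[0,0,0]},{"delta_pos":[0,0,0],"rot":[0,0,0]},{"delta_pos":[0,0,0],"rot":[0,0,0]}]' 1 60 && for i in 1 2; do python3 -m handwheel '[{"delta_pos":[0,0,0],"rot":[0,0,0.16]},{"delta_pos":[0,0,0],"rot":[0,0,0.32]},{"delta_pos":[0,0,0],"rot":[0,0,0.48]},{"delta_pos":[0,0,0],"rot":[0,0,0.62]},{"delta_pos":[0,0,0],"rot":[0,0,0.62]}]';done
```

```text
t: 45.22
tool_pos: [0.687, -0.0047, 0.1597]
eef_rot: [-0.0, 0.585, 0.811, -0.0]
contact_force: [-1.1, 0.4, -1.0]
width: 0.043
finger_force: 0.0
cm [-0.18  0.1   7.41] rot [-0.001 -0.001 -0.003]
t: 45.98
tool_pos: [0.6843, -0.0009, 0.0897]
eef_rot: [-0.0, 0.582, 0.813, -0.0]
contact_force: [0.1, 0.7, 0.1]
width: 0.0425
finger_force: 0.0
t: 46.35
tool_pos: [0.6854, -0.0018, 0.0916]
eef_rot: [0.001, 0.583, 0.813, 0.0]
contact_force: [-3.3, 0.5, 5.8]
width: 0.0125
finger_force: 60.1
t: 46.98
tool_pos: [0.6863, -0.0018, 0.0916]
eef_rot: [0.001, 0.802, 0.597, 0.001]
contact_force: [-0.7, 0.3, 6.6]
width: 0.0127
finger_force: 60.0
t: 47.6
tool_pos: [0.687, -0.0024, 0.0916]
eef_rot: [0.001, 0.946, 0.324, 0.002]
contact_force: [1.3, -1.9, 5.1]
width: 0.0122
finger_force: 60.0
```

```bash
python3 -m handwheel '[{"delta_pos":[0,0,0],"rot":[0,0,0.07]},{"delta_pos":[0,0,0],"rot":[0,0,0.12]},{"delta_pos":[0,0,0],"rot":[0,0,0.16]},{"delta_pos":[0,0,0],"rot":[0,0,0.16]}]';python3 -c "
from h import *;print(bot.get_obs()['ft_torque'])"; python3 -m handwheel '[{"delta_pos":[0,0,0],"rot":[0,0,0]},{"delta_pos":[0,0,0],"rot":[0,0,0]},{"delta_pos":[0,0,-4],"rot":[0,0,0]},{"delta_pos":[0,0,-7.5],"rot":[0,0,0]}]' 0 && python3 -m handwheel '[{"delta_pos":[0,0,0],"rot":[0,0,-0.18]},{"delta_pos":[0,0,0],"rot":[0,0,-0.36]},{"delta_pos":[0,0,0],"rot":[0,0,-0.54]},{"delta_pos":[0,0,0],"rot":[0,0,-0.72]},{"delta_pos":[0,0,0],"rot":[0,0,-0.9]}]' && python3 -m handwheel '[{"delta_pos":[0,0,0],"rot":[0,0,-0.18]},{"delta_pos":[0,0,0],"rot":[0,0,-0.36]},{"delta_pos":[0,0,0],"rot":[0,0,-0.5]},{"delta_pos":[0,0,0],"rot":[0,0,-0.5]}]'
python3 - <<'E'
from h import *
to(pw(.097,.075,.16),108.9)
E
```

```text
t: 48.1
tool_pos: [0.6871, -0.0025, 0.0916]
eef_rot: [0.002, 0.968, 0.252, 0.002]
contact_force: [1.1, -0.5, 5.5]
width: 0.0125
finger_force: 72.1
[-0.28862498 -0.20741584  1.64385923]
t: 48.6
tool_pos: [0.6834, -0.0015, 0.1634]
eef_rot: [-0.001, 0.969, 0.247, -0.002]
contact_force: [0.8, 0.5, -0.4]
width: 0.0428
finger_force: 0.0
t: 49.22
tool_pos: [0.6836, -0.0015, 0.1629]
eef_rot: [-0.001, 0.763, 0.646, -0.001]
contact_force: [0.2, 0.1, 1.1]
width: 0.0428
finger_force: 0.0
t: 49.72
tool_pos: [0.6838, -0.0015, 0.1631]
eef_rot: [-0.001, 0.583, 0.812, -0.0]
contact_force: [-0.0, -0.1, 0.4]
width: 0.0425
finger_force: 0.0
cm [14.43  3.95  0.32] rot [-0.002 -0.001 -0.004]
```

```bash
python3 -m handwheel '[{"delta_pos":[5,1.4,0],"rot":[0,0,0]},{"delta_pos":[10,2.7,0],"rot":[0,0,0]},{"delta_pos":[14.4,3.9,0.3],"rot":[0,0,0]},{"delta_pos":[14.4,3.9,0.3],"rot":[0,0,0]},{"delta_pos":[14.4,3.9,0.3],"rot":[0,0,0]}]'
python3 - <<'E'
from h import *
to(pw(.097,.075,.087),108.9)
E
python3 -m handwheel '[{"delta_pos":[0,0,4],"rot":[0,0,0]},{"delta_pos":[0,0,6.5],"rot":[0,0,0]},{"delta_pos":[0,0,7.2],"rot":[0,0,0]},{"delta_pos":[0,0,7.2],"rot":[0,0,0]}]' && python3 -m handwheel '[{"delta_pos":[0,0,0],"rot":[0,0,0]},{"delta_pos":[0,0,0],"rot":[0,0,0]},{"delta_pos":[0,0,0],"rot":[0,0,0]}]' 1 60 && for i in 1 2; do python3 -m handwheel '[{"delta_pos":[0,0,0],"rot":[0,0,0.16]},{"delta_pos":[0,0,0],"rot":[0,0,0.32]},{"delta_pos":[0,0,0],"rot":[0,0,0.48]},{"delta_pos":[0,0,0],"rot":[0,0,0.62]},{"delta_pos":[0,0,0],"rot":[0,0,0.62]}]';done
```

```text
t: 50.35
tool_pos: [0.675, 0.1469, 0.1607]
eef_rot: [-0.0, 0.583, 0.813, -0.001]
contact_force: [-0.1, 0.8, -0.2]
width: 0.0429
finger_force: 0.0
cm [0.09 0.04 7.37] rot [-0.001  0.    -0.004]
t: 50.85
tool_pos: [0.6755, 0.1461, 0.0892]
eef_rot: [-0.0, 0.583, 0.812, -0.0]
contact_force: [0.1, 0.3, -0.1]
width: 0.0424
finger_force: 0.0
t: 51.22
tool_pos: [0.6767, 0.1471, 0.0914]
eef_rot: [0.001, 0.583, 0.813, 0.001]
contact_force: [-1.1, -0.7, 5.2]
width: 0.0128
finger_force: 59.9
t: 51.85
tool_pos: [0.6771, 0.1471, 0.0915]
eef_rot: [0.001, 0.802, 0.597, 0.001]
contact_force: [0.4, -0.5, 5.6]
width: 0.0126
finger_force: 60.0
t: 52.48
tool_pos: [0.6774, 0.1469, 0.0915]
eef_rot: [0.001, 0.946, 0.324, 0.002]
contact_force: [0.7, -1.6, 5.5]
width: 0.0125
finger_force: 60.0
```

```bash
python3 -m handwheel '[{"delta_pos":[0,0,0],"rot":[0,0,0.07]},{"delta_pos":[0,0,0],"rot":[0,0,0.12]},{"delta_pos":[0,0,0],"rot":[0,0,0.16]},{"delta_pos":[0,0,0],"rot":[0,0,0.16]}]';python3 -c "
from h import *;print(bot.get_obs()['ft_torque'])"; python3 -m handwheel '[{"delta_pos":[0,0,0],"rot":[0,0,0]},{"delta_pos":[0,0,0],"rot":[0,0,0]},{"delta_pos":[0,0,-4],"rot":[0,0,0]},{"delta_pos":[0,0,-7.5],"rot":[0,0,0]}]' 0 && python3 -m handwheel '[{"delta_pos":[0,0,0],"rot":[0,0,-0.18]},{"delta_pos":[0,0,0],"rot":[0,0,-0.36]},{"delta_pos":[0,0,0],"rot":[0,0,-0.54]},{"delta_pos":[0,0,0],"rot":[0,0,-0.72]},{"delta_pos":[0,0,0],"rot":[0,0,-0.9]}]' && python3 -m handwheel '[{"delta_pos":[0,0,0],"rot":[0,0,-0.18]},{"delta_pos":[0,0,0],"rot":[0,0,-0.36]},{"delta_pos":[0,0,0],"rot":[0,0,-0.5]},{"delta_pos":[0,0,0],"rot":[0,0,-0.5]}]'
python3 - <<'E'
from h import *
to(pw(-.098,-.075,.16),108.9)
E
```

```text
t: 52.98
tool_pos: [0.6774, 0.1468, 0.0915]
eef_rot: [0.002, 0.968, 0.251, 0.002]
contact_force: [0.8, -2.2, 5.9]
width: 0.0123
finger_force: 72.7
[-0.32892737 -0.09569032  1.67974925]
t: 53.48
tool_pos: [0.6743, 0.1473, 0.1636]
eef_rot: [-0.0, 0.969, 0.246, -0.002]
contact_force: [-0.7, -0.2, 0.4]
width: 0.0423
finger_force: 0.0
t: 54.1
tool_pos: [0.6745, 0.1473, 0.1631]
eef_rot: [-0.001, 0.764, 0.646, -0.001]
contact_force: [0.3, -0.2, -0.3]
width: 0.0422
finger_force: 0.0
t: 54.6
tool_pos: [0.6746, 0.1473, 0.1633]
eef_rot: [-0.001, 0.583, 0.812, -0.001]
contact_force: [0.4, 0.1, -0.6]
width: 0.0426
finger_force: 0.0
cm [ -9.29 -22.71   0.36] rot [-0.002 -0.001 -0.005]
```

```bash
python3 -m handwheel '[{"delta_pos":[-2.3,-5.7,0],"rot":[0,0,0]},{"delta_pos":[-4.6,-11.4,0],"rot":[0,0,0]},{"delta_pos":[-7,-17.1,0],"rot":[0,0,0]},{"delta_pos":[-9.3,-22.7,0.3],"rot":[0,0,0]},{"delta_pos":[-9.3,-22.7,0.3],"rot":[0,0,0]}]' && python3 -m handwheel '[{"delta_pos":[0,0,0],"rot":[0,0,0]},{"delta_pos":[0,0,0],"rot":[0,0,0]}]' >/dev/null
python3 - <<'E'
from h import *
to(pw(-.098,-.075,.087),108.9)
E
python3 -m handwheel '[{"delta_pos":[0,0,4],"rot":[0,0,0]},{"delta_pos":[0,0,6.5],"rot":[0,0,0]},{"delta_pos":[0,0,7.2],"rot":[0,0,0]},{"delta_pos":[0,0,7.2],"rot":[0,0,0]}]' && python3 -m handwheel '[{"delta_pos":[0,0,0],"rot":[0,0,0]},{"delta_pos":[0,0,0],"rot":[0,0,0]},{"delta_pos":[0,0,0],"rot":[0,0,0]}]' 1 60 && for i in 1 2; do python3 -m handwheel '[{"delta_pos":[0,0,0],"rot":[0,0,0.16]},{"delta_pos":[0,0,0],"rot":[0,0,0.32]},{"delta_pos":[0,0,0],"rot":[0,0,0.48]},{"delta_pos":[0,0,0],"rot":[0,0,0.62]},{"delta_pos":[0,0,0],"rot":[0,0,0.62]}]';done
```

```text
t: 55.22
tool_pos: [0.4855, -0.0151, 0.1592]
eef_rot: [-0.002, 0.585, 0.811, -0.001]
contact_force: [1.3, 0.4, 0.4]
width: 0.043
finger_force: 0.0
cm [ 0.08 -0.27  7.5 ] rot [ 0.002  0.001 -0.003]
t: 55.98
tool_pos: [0.491, -0.0133, 0.0894]
eef_rot: [-0.0, 0.582, 0.813, 0.0]
contact_force: [-0.3, -0.7, -0.3]
width: 0.0427
finger_force: 0.0
t: 56.35
tool_pos: [0.4901, -0.0143, 0.091]
eef_rot: [-0.0, 0.582, 0.813, -0.001]
contact_force: [-4.8, -1.1, 6.9]
width: 0.0126
finger_force: 59.9
t: 56.98
tool_pos: [0.4905, -0.0144, 0.091]
eef_rot: [0.001, 0.803, 0.596, -0.0]
contact_force: [-3.3, -1.1, 4.7]
width: 0.0123
finger_force: 59.8
t: 57.6
tool_pos: [0.4908, -0.0146, 0.091]
eef_rot: [0.001, 0.946, 0.324, 0.0]
contact_force: [-3.4, -2.3, 6.1]
width: 0.0126
finger_force: 59.9
```

```bash
python3 -m handwheel '[{"delta_pos":[0,0,0],"rot":[0,0,0.07]},{"delta_pos":[0,0,0],"rot":[0,0,0.12]},{"delta_pos":[0,0,0],"rot":[0,0,0.16]},{"delta_pos":[0,0,0],"rot":[0,0,0.16]}]';python3 -c "
from h import *;print(bot.get_obs()['ft_torque'])"; python3 -m handwheel '[{"delta_pos":[0,0,0],"rot":[0,0,0]},{"delta_pos":[0,0,0],"rot":[0,0,0]},{"delta_pos":[0,0,-5],"rot":[0,0,0]},{"delta_pos":[0,0,-10],"rot":[0,0,0]}]' 0 && python3 -m handwheel '[{"delta_pos":[-2.5,5,0],"rot":[0,0,0]},{"delta_pos":[-5,10,0],"rot":[0,0,0]},{"delta_pos":[-7.5,15,0],"rot":[0,0,0]},{"delta_pos":[-10,20,0],"rot":[0,0,0]},{"delta_pos":[-10,20,0],"rot":[0,0,0]}]' 1
python3 - <<'E'
from h import *
im=bot.read_camera("top");n="top";cv2.imwrite("pics/c10.png",cv2.resize(im[120:270,160:360,::-1],None,fx=4,fy=4,interpolation=2))
hsv=cv2.cvtColor(im,cv2.COLOR_RGB2HSV).astype(int);H,S,V=[hsv[...,i] for i in range(3)];red=((H<6)|(H>174))&(S>150)&(V>60)
for i,k in enumerate([(-.098,.075),(.098,.075),(.098,-.075),(-.098,-.075)]):
    u,v=proj(n,pw(*k,.108))[0];m=np.zeros_like(red);w=np.s_[int(v)-13:int(v)+14,int(u)-13:int(u)+14];m[w]=red[w]
    if m.sum()<20: print(n,i+1,"hidden",m.sum());continue
    r=rect(n,m,.108);print(n,i+1,(1000*RP.T@(r[0]-PC)).round(1),"yaw rel",round(r[1]-3.34,1),np.round(r[2],0))
def win(m,x0,y0,x1,y1):
    o=np.zeros_like(m);o[y0:y1,x0:x1]=m[y0:y1,x0:x1];return o
for nm,c in dict(red=(H<8)|(H>172),green=(H>50)&(H<80),blue=(H>95)&(H<125),yel=(H>22)&(H<35)).items():
    print(nm,rect("top",win(c&(S>120)&(V>60),172,208,214,248),.058)[0])
E
```

```text
t: 58.1
tool_pos: [0.4908, -0.0146, 0.091]
eef_rot: [0.002, 0.968, 0.251, -0.0]
contact_force: [-3.6, -1.8, 6.8]
width: 0.0124
finger_force: 72.6
[-0.34525143  0.62408327  1.67216004]
t: 58.6
tool_pos: [0.4895, -0.0135, 0.1894]
eef_rot: [-0.001, 0.969, 0.246, -0.001]
contact_force: [1.1, -0.4, -0.3]
width: 0.0423
finger_force: 0.0
t: 59.22
tool_pos: [0.4979, -0.2409, 0.1894]
eef_rot: [0.001, 0.97, 0.244, 0.0]
contact_force: [0.0, -0.1, -0.4]
width: -0.0
finger_force: 0.0
top 1 [-98.6  73.6] yaw rel 29.7 [56. 12.]
top 2 [96.2 73.7] yaw rel 30.3 [56. 13.]
top 3 [ 95.8 -75. ] yaw rel 29.6 [56. 15.]
top 4 [-98.6 -75.9] yaw rel 30.2 [56. 13.]
red [0.44649951 0.38018161]
green [0.44953928 0.33065601]
blue [0.49642151 0.38365256]
yel [0.5007991  0.33389517]
```

View pics/c10.png

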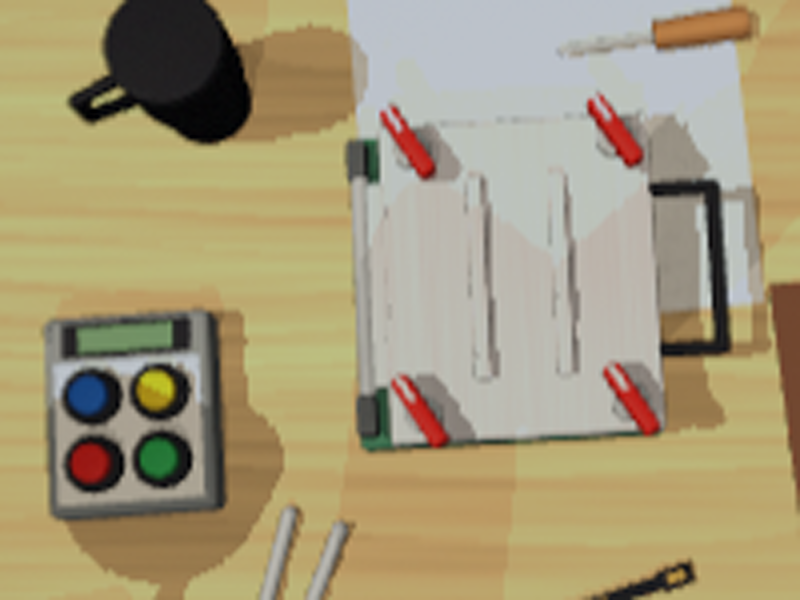

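All four knobs are at their stop (30° − 180° = −150°, about 2.6 rad) and the lid is down. Now the timer: red, yellow, green.

```bash
for i in 1 2; do python3 -m handwheel '[{"delta_pos":[2.3,-5.3,0],"rot":[0,0,0]},{"delta_pos":[4.6,-10.6,0],"rot":[0,0,0]},{"delta_pos":[6.9,-15.9,0],"rot":[0,0,0]},{"delta_pos":[9.2,-21.2,0],"rot":[0,0,0]},{"delta_pos":[11.5,-26.4,0],"rot":[0,0,0]}]' 1 >/dev/null; done; python3 -m handwheel '[{"delta_pos":[1,-2,0],"rot":[0,0,0]},{"delta_pos":[2,-4.3,0],"rot":[0,0,0]},{"delta_pos":[2,-4.3,0],"rot":[0,0,0]},{"delta_pos":[2,-4.3,0],"rot":[0,0,0]}]'
python3 - <<'E'
from h import *
k=np.array([[-37,25],[-37,-25],[13,25],[13,-25]])/1e3;w=np.array([[.4465,.3802],[.4495,.3307],[.4964,.3837],[.5008,.3339]])
a=k-k.mean(0);b=w-w.mean(0);y=np.arctan2((a[:,0]*b[:,1]-a[:,1]*b[:,0]).sum(),(a*b).sum());r=np.array([[np.cos(y),-np.sin(y)],[np.sin(y),np.cos(y)]])
f=w.mean(0)+a@r.T;print(f.round(4),np.degrees(y),(1000*(w-f)).round(1))
s=bot.read_camera("scene");print("proj scene",proj("scene",np.c_[f,[.058]*4]).round(0))
o=bot.get_obs();print(o["tool_pos"],o["eef_rot"]);to([*f[0],.08],28.3)
q=rot(o["eef_rot"])
for a,b in((0,3),(3,1)):print(100*q.inv().apply(np.r_[f[b]-f[a],0]))
E
```

```text
t: 61.02
tool_pos: [0.4444, 0.383, 0.1889]
eef_rot: [0.001, 0.969, 0.246, -0.001]
contact_force: [0.6, 0.1, -0.3]
width: -0.0002
finger_force: 0.0
[[0.4466 0.3803]
 [0.4501 0.3304]
 [0.4965 0.3838]
 [0.5    0.3339]] 4.022656642085432 [[-0.1 -0.1]
 [-0.6  0.3]
 [-0.1 -0.1]
 [ 0.8 -0. ]]
proj scene [[386. 132.]
 [377. 141.]
 [399. 140.]
 [390. 148.]]
[0.44470559 0.38281626 0.18904775] [ 3.97148656e-04  9.69249868e-01  2.46077987e-01 -4.00683777e-04]
cm [ 0.06  0.3  10.9 ] rot [0.001 0.001 0.003]
[2.47998816e+00 6.62190734e+00 1.38118672e-03]
[-4.55094604e+00 -2.07096105e+00  3.23837635e-03]
```

```bash
python3 -m handwheel '[{"delta_pos":[0.1,0.3,5],"rot":[0,0,0]},{"delta_pos":[0.1,0.3,10.5],"rot":[0,0,0]},{"delta_pos":[0.1,0.3,12],"rot":[0,0,0]},{"delta_pos":[0.1,0.3,12],"rot":[0,0,0]}]'; python3 -m handwheel '[{"delta_pos":[0,0,0.6],"rot":[0,0,0]},{"delta_pos":[0,0,1.2],"rot":[0,0,0]},{"delta_pos":[0,0,1.6],"rot":[0,0,0]},{"delta_pos":[0,0,1.6],"rot":[0,0,0]}]'
```

```text
t: 61.58
tool_pos: [0.4469, 0.3807, 0.0687]
eef_rot: [0.0, 0.969, 0.246, -0.001]
contact_force: [0.1, -0.8, 0.8]
width: 0.0
finger_force: 0.0
t: 62.08
tool_pos: [0.4494, 0.383, 0.056]
eef_rot: [-0.001, 0.969, 0.246, 0.002]
contact_force: [1.3, -0.1, 7.2]
width: -0.0001
finger_force: 3.8
```

```bash
python3 -m handwheel '[{"delta_pos":[0,0,0.3],"rot":[0,0,0]},{"delta_pos":[0,0,0.3],"rot":[0,0,0]}]'; python3 -c "
from h import *;o=bot.get_obs();print(o['tool_pos'],o['contact_force'])"
```

```text
t: 62.32
tool_pos: [0.4495, 0.3832, 0.0558]
eef_rot: [-0.0, 0.969, 0.247, 0.002]
contact_force: [-4.3, -4.9, 21.2]
width: 0.0002
finger_force: 10.6
[0.44950658 0.38315691 0.05577298] [-4.2836047  -4.86697736 21.18813111]
```

Red bottomed out: the force rose to 21 N with no further travel. Lift, then yellow.

```bash
python3 -m handwheel '[{"delta_pos":[0,0,-2],"rot":[0,0,0]},{"delta_pos":[0,0,-4],"rot":[0,0,0]},{"delta_pos":[1.2,3.3,-4],"rot":[0,0,0]},{"delta_pos":[2.4,6.5,-4],"rot":[0,0,0]},{"delta_pos":[2.4,6.5,-4],"rot":[0,0,0]}]';python3 -m handwheel '[{"delta_pos":[0,0,0],"rot":[0,0,0]},{"delta_pos":[0,0,0],"rot":[0,0,0]}]'; python3 -c "
from h import *;to([.5,.3339,.067],28.3)"
```

```text
t: 62.95
tool_pos: [0.5009, 0.3348, 0.0909]
eef_rot: [0.0, 0.97, 0.245, 0.0]
contact_force: [-0.4, 1.4, -0.3]
width: 0.0
finger_force: 0.0
t: 63.2
tool_pos: [0.4983, 0.3366, 0.0901]
eef_rot: [-0.0, 0.969, 0.247, -0.0]
contact_force: [0.3, 0.2, -0.1]
width: -0.0
finger_force: 0.0
cm [0.02 0.32 2.31] rot [-0.     0.001  0.005]
```

```bash
python3 -m handwheel '[{"delta_pos":[0,0.2,1.2],"rot":[0,0,0]},{"delta_pos":[0,0.2,2.3],"rot":[0,0,0]},{"delta_pos":[0,0.2,3],"rot":[0,0,0]},{"delta_pos":[0,0.2,3.6],"rot":[0,0,0]},{"delta_pos":[0,0.2,3.8],"rot":[0,0,0]}]'; python3 -m handwheel '[{"delta_pos":[0,0,0.1],"rot":[0,0,0]},{"delta_pos":[0,0,0.1],"rot":[0,0,0]}]'
```

```text
t: 63.82
tool_pos: [0.4993, 0.3341, 0.0556]
eef_rot: [0.001, 0.969, 0.246, -0.003]
contact_force: [-12.1, -6.3, 27.4]
width: 0.0003
finger_force: 14.0
t: 64.08
tool_pos: [0.4993, 0.3341, 0.0557]
eef_rot: [0.001, 0.969, 0.247, -0.002]
contact_force: [-12.0, -5.7, 26.4]
width: -0.0
finger_force: 12.9
```

```bash
python3 -m handwheel '[{"delta_pos":[0,0,-2],"rot":[0,0,0]},{"delta_pos":[0,0,-4],"rot":[0,0,0]},{"delta_pos":[-2.3,-1,-4],"rot":[0,0,0]},{"delta_pos":[-4.5,-2.1,-4],"rot":[0,0,0]},{"delta_pos":[-4.5,-2.1,-4],"rot":[0,0,0]}]' >/dev/null;python3 -m handwheel '[{"delta_pos":[0,0,0],"rot":[0,0,0]},{"delta_pos":[0,0,0],"rot":[0,0,0]}]'; python3 -c "
from h import *;to([.4501,.3304,.056],28.3)"
```

```text
t: 64.95
tool_pos: [0.452, 0.3315, 0.0917]
eef_rot: [-0.0, 0.969, 0.246, 0.001]
contact_force: [1.0, 1.1, 0.1]
width: -0.0002
finger_force: 0.0
cm [-0.22  0.01  3.57] rot [ 0.    -0.001  0.003]
```

```bash
python3 -m handwheel '[{"delta_pos":[-0.2,0,1.2],"rot":[0,0,0]},{"delta_pos":[-0.2,0,2.3],"rot":[0,0,0]},{"delta_pos":[-0.2,0,3],"rot":[0,0,0]},{"delta_pos":[-0.2,0,3.6],"rot":[0,0,0]},{"delta_pos":[-0.2,0,3.7],"rot":[0,0,0]}]'; python3 -m handwheel '[{"delta_pos":[0,0,0.1],"rot":[0,0,0]},{"delta_pos":[0,0,0.1],"rot":[0,0,0]}]'; python3 -m handwheel '[{"delta_pos":[0,0,-3],"rot":[0,0,0]},{"delta_pos":[0,0,-8],"rot":[0,0,0]},{"delta_pos":[0,0,-13],"rot":[0,0,0]},{"delta_pos":[0,0,-18],"rot":[0,0,0]},{"delta_pos":[0,0,-18],"rot":[0,0,0]}]'; python3 -c "
from h import *
cv2.imwrite('pics/end.png',bot.read_camera('scene')[:,:,::-1])"
```

```text
t: 65.58
tool_pos: [0.4483, 0.3298, 0.0559]
eef_rot: [0.001, 0.969, 0.247, -0.002]
contact_force: [-6.6, -4.7, 18.4]
width: -0.0001
finger_force: 8.6
t: 65.82
tool_pos: [0.4483, 0.3298, 0.0558]
eef_rot: [0.001, 0.969, 0.247, -0.002]
contact_force: [-8.4, -5.8, 18.3]
width: 0.0001
finger_force: 9.2
t: 66.45
tool_pos: [0.4525, 0.3324, 0.2394]
eef_rot: [-0.002, 0.969, 0.246, 0.006]
contact_force: [0.0, 0.9, -0.1]
width: -0.0001
finger_force: 0.0
```

View pics/end.png

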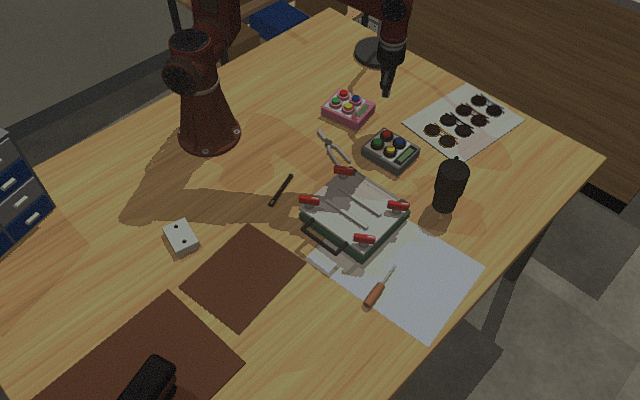

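The lid is shut at (355,215), the knobs are tight, the mat is empty, the bystanders are where they were, and the arm is clear.

```bash
python3 -c "
from workcell import bot
print(bot.job_done())"
```

```text
the job is handed in; nothing more can be done
None
```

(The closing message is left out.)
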